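Fasten the draw latch of an upright instrument case

TASK

The grey instrument case standing on the bench is unfastened and its lid is held ajar by the rubber seal. Hook the latch's wire loop over the keeper on the lid, then press the latch lever down past centre until it lies fully flat on its stop, so that the lid is drawn in against the seal. Work by feel and gently: never push on the lever or the case with more than about 30 N (3 kg), and leave the other things on the bench where they are.

Things in the scene. Friction and masses are not known exactly. Their poses are not given: they have to be found in the camera images.
- case: Grey instrument case on edge on a plywood board screwed to the bench (immovable), 170 mm wide (y), flat top 117 mm up. Origin: on the bench under the parting line's middle. x: level, from the fixed half (-80 to 0 mm) to the hinged lid half (0 to 46 mm), away from the robot; z up. The steel draw latch lies on top at mid width and works in the x-z plane (y = 0).
- latch_mount (a point): Nominal lever pivot, fixed on the case at x -14, z 127 mm, axes as the case. The latch stands on unmeasured packing: true pivot, lever, stop and loop lie up to 4.5 mm higher or lower. Lever: 4 mm steel plate, 17 mm wide, 26 mm wide from 27 mm to its end 58 mm from the pivot. Flat, it points to -x, its upper face 5 mm above the pivot, on a hard stop.
- lever (a joint): Lever angle, rad: 0 = flat on the stop, pi/2 = upright, 2.2 = end stop leaning to the lid. Starts at 0.45 to 0.85; stiff joint (0.10 Nm friction), stays where left and does not snap: press it right onto the stop. With the loop hooked this takes up to about 8 N at 45 mm from the pivot. Drawing the loop towards the lid raises the lever.
- loop_bar (a point): Middle of the loop's cross bar (4 mm wire, 26 mm long, along y). Side wires run from its ends to pins on the lever, 51 mm away; the pins are on the lever 16 mm from the pivot. The loop swings freely on the pins and falls by its weight; its bar starts lying on or in front of the keeper's tongue. x: from pins to bar; z: upper side.
- loop_tab (a point): Grip point of the loop's finger tab, which stands up from the middle of the bar: 12 mm wide (y), 5 mm thick (x), top 21 mm above the bar's centre; this point is 13 mm above it. Pinch its 12 mm width from above; it can turn between the fingers. Axes as loop_bar.
- keeper_seat (a point): Seat of the bar's centre behind the keeper's tongue, 5 mm above the lid's top; x away from the latch, z up. The tongue, 16 mm wide (y), 4.5 mm thick, leans 20 degrees to +x; its top is 12 mm above this point and hangs over to +2 mm, so bring the bar over it, down 5 mm or more beyond the seat, then back under the lean. The loop reaches over 12 mm beyond the seat. Its place on the lid varies.
- lid (a joint): Lid angle about the hinge at the foot of the parting line, rad: 0 = tight shut. Starts ajar at about 0.08 (9 mm at the top), pushed out by the springy seal; about 40 N at the keeper draws it shut. Stands at about 0 to 0.04 once latched.
- film_can: Bystander: black canister, 34 mm across, 51 mm high. Origin under its middle.
- whetstone: Bystander: two-layer dressing stone, 34 x 90 x 21 mm, lying flat. Origin under its middle.
- gem_box: Bystander: round clear box, 44 mm across, 20 mm high. Origin under its middle.

How it is judged (in metres and radians):
On the way:
1. the loop's bar is hooked down behind the keeper's tongue, before the lever is flat (x of loop_bar in the frame of keeper_seat between -0.003 and 0.01 m and z of loop_bar in the frame of keeper_seat below 0.007 m and value of joint lever above 0.2 rad), for 0.2 s.
At the end, for the whole second after the job is handed in: The lever lies flat on its stop (within 0.03 rad), the loop's bar sits behind the keeper's tongue (3 mm before to 6 mm beyond the seat, no more than 7 mm above it, so under the lean) and the lid is drawn in to 0.05 rad or less; all at rest (value of joint lever below 0.03 rad and value of joint lid below 0.05 rad and x of loop_bar in the frame of keeper_seat between -0.003 and 0.006 m and z of loop_bar in the frame of keeper_seat below 0.007 m and velocity of joint lever below 0.05 rad/s); the robot touches nothing.
It fails at once if the fingers push on the lever with more than 30 N (contact force between the fingers and lever_c0 above 30 N or contact force between the fingers and lever_c1 above 30 N).
It fails at once if the fingers push on the case or its lid with more than 30 N (contact force between the fingers and case_c1 above 30 N or contact force between the fingers and lid_c0 above 30 N).
It fails at once if a bystander is moved by more than 20 mm (distance of any of film_can, whetstone, gem_box from where it was at the start of the episode above 0.02 m).
It also fails if it takes over 58 s, if anything falls off the work surface, if the arm or the gripper's body presses on something with over 40 N, if the wrist force passes 120 N, or if a joint passes its speed limit or range.

ROBOT

A 7-joint arm with a two-finger parallel gripper is mounted at the origin on a cart in front of the work surface, level with it; the furniture and walls round the work are solid. World frame = base frame: x ahead of the robot, y to its left, z up, the work surface at z = 0. Lengths are in mm, angles in rad, forces in N, time in s.
With the tool pointing down it reaches from about 425 to 1025 mm from the base axis. Payload 9.4 kg.
Tool frame: the origin (TCP) lies on the centre line of the jaws, within the pads' length; the fingertips stand 8 mm ahead of it and the grasp point (between the pads) lies 11 mm behind it; z points along the fingers, y is the direction in which the jaws open and shut (so a half turn about z gives the same grasp; the last joint's range is limited). The gripper opens to 93 mm and grips with 3 to 60 N. Pads are 15 mm wide; open, the fingers measure 128 mm over their backs; the gripper's body (75 mm by 188 mm) begins 65 mm behind the grasp point.
Start: joints at [1.031, 0.599, -0.003, 1.599, 0.002, 0.943, -0.08], TCP at [323.669, -648.739, 193.418] pointing down, gripper open.
Joint ranges: [-2.57, 2.57], [-0.35, 1.97], [-1.29, 1.29], [0.11, 2.56], [-1.05, 4.19], [0.11, 1.86], [-2.63, 2.63]. Speed limits (rad/s): [2.22, 2.22, 3.01, 3.01, 3.14, 3.14, 3.14].

INTERFACE

Orientations are given as a rotation vector (axis times angle).
In Python, from bench import get_state, snapshot, camera_model, finish_job, outline_of, landmark_of gives the robot as it stands. The module is installed in compiled form; this text tells all that it offers.
- The arm moves only by the tool play_rows, never from a script. Its argument "series" is a list of rows, each an object of numbers: "dx", "dy", "dz": the shift along the tool's x, y, z in cm; "rx", "ry", "rz": the turn, a rotation vector about the tool's x, y, z in degrees; "hand": the closure in counts, from 0 (fully open) to 255 (shut). A call has 1 to 5 rows; each row is the pose to reach, as a shift and turn from the pose commanded when the call began, along the tool's axes at that moment; what a row does not reach only later rows make up. A row lasts 1/10 s, in which the tool goes at most 50 mm and 8.59 degrees, less where a joint would pass 70% of its speed; a pose out of reach is approached as far as the arm can. A call with a gripper value outside its range is refused whole. The fingers move at their own pace and stop on an object; the grip force is fixed at half the most. Time passes only in rows, so rows that repeat a pose let the fingers close. It gives the time, the measured TCP pose, the force and the opening at its end, in the units of the state.
- get_state(): the state, without advancing time (a new reading comes with each control period).
- snapshot(name): name is "scene" or "top"; returns the picture (384x512x3 uint8, red, green, blue); there is no depth.
- camera_model(name): a dict with "mtx" (3x3 intrinsics, pixels), "D" ([k1, k2, p1, p2, k3] as OpenCV has them; the pictures are not rectified), "rvec" (rotation vector, rad) and "tvec" (3), from world to camera coordinates, as OpenCV has them. Camera axes: x right, y down, z forward; pixel columns grow to the right and rows downward; lengths in mm; the calibration is good to about 2 mm. A picture is of the moment at which its call begins. camera_model takes no time and is no camera call.
- finish_job(): hands the job in, once; it reports no verdict.
Trained networks look in the newest picture that a camera, given by its name, has taken for a name from the list of things; names that differ only in an ending like _2 or _b are one class to them, and where a whole thing is asked for, a point or a joint stands for the part that bears it (a point fixed in the world has none). Each returns a list of dicts, best first, with "p" (0 to 1); they miss things now and then, are a little off and sometimes report something else, mostly with a low value. They report only what shows in the picture. A call takes as long as a camera call.
- outline_of(camera, query): "mask" (384x512 bool, what is visible of it).
- landmark_of(camera, query): "at" ([x, y, z] in mm, in the coordinates of the camera as it stood for that picture, good to about 4 mm: a listed point, or the origin of a listed thing).
The state is a dict: "time_s": time; "q": joint angles; "joint_velocities": joint speeds; "joint_torque": joint torques, N m; "eef_pos": TCP position; "tool_rot": TCP orientation; "contact_force": force on the tool from outside, world axes, zero at the start; "torque": the same for the moment, N m; "gripper_width": opening from 0.0 (shut) to 1.0 (fully open).
Only numpy, scipy, OpenCV 4.12 (cv2) and the standard library are available. Lean on these libraries where they do the work, as an engineer would, in place of code of your own. Each camera call takes 0.05 s, during which the arm holds its last target.

## Working session

There is one attempt and no reset: what is moved stays moved. The work goes in short steps, Python scripts to look and compute and a tool call to move; the robot and the scene stay as the last step left them, time stands still between calls to the robot, and variables do not carry over. Pictures are saved under pics/ and viewed, and the job is handed in when it is done.

Besides the shell and the picture viewer there is one more tool, called after "Call:" as name(argument=value, ...) on one line, values as JSON. play_rows: Moves the arm, as the interface text tells. Its arguments: {"type":"object","properties":{"series":{"type":"array"}},"required":["series"]}

```bash
mkdir -p pics
cat > h.py <<'E'
import numpy as np, cv2
from bench import *
def cam(n):
    m=camera_model(n); R,_=cv2.Rodrigues(np.array(m['rvec'],float)); t=np.array(m['tvec'],float).ravel()
    return np.array(m['mtx'],float),np.array(m['D'],float),R,t
def toworld(n,p):
    K,D,R,t=cam(n); return R.T@(np.array(p,float)-t)
def proj(n,P):
    m=camera_model(n)
    return cv2.projectPoints(np.array(P,float).reshape(-1,3),np.array(m['rvec'],float),np.array(m['tvec'],float),np.array(m['mtx'],float),np.array(m['D'],float))[0].reshape(-1,2)
def ray(n,uv):
    K,D,R,t=cam(n); x=cv2.undistortPoints(np.array(uv,float).reshape(1,1,2),K,D).ravel()
    d=R.T@np.array([x[0],x[1],1]); return -R.T@t, d/np.linalg.norm(d)
def tri(obs):
    A=np.zeros((3,3));b=np.zeros(3)
    for n,uv in obs:
        o,d=ray(n,uv);M=np.eye(3)-np.outer(d,d);A+=M;b+=M@o
    return np.linalg.solve(A,b)
def snap(n,f):
    im=snapshot(n); cv2.imwrite('pics/'+f,im[:,:,::-1]); return im
E
python3 - <<'E'
from h import *
s=get_state()
print({k:np.round(v,3) for k,v in s.items()})
for n in ('scene','top'):
    im=snap(n,n+'0.png'); K,D,R,t=cam(n); print(n,K.round(1).tolist(),D,'pos',(-R.T@t).round(0),R[2].round(2))
    for q in ['case','latch_mount','loop_bar','loop_tab','keeper_seat','film_can','whetstone','gem_box']:
        try:
            r=landmark_of(n,q)
            for x in r[:2]:
                P=toworld(n,x['at']); print(q,round(x['p'],2),P.round(1),proj(n,P).round(0))
        except Exception as e: print(q,e)
print(get_state()['time_s'])
E
```

```text
{'time_s': np.float64(0.0), 'q': array([ 1.031,  0.6  , -0.003,  1.6  ,  0.002,  0.943, -0.08 ]), 'joint_velocities': array([-0.001, -0.002, -0.   ,  0.001,  0.001,  0.   ,  0.   ]), 'joint_torque': array([ 1.0000e-03, -7.6507e+01,  1.4970e+00, -2.5235e+01, -5.2000e-02,
        1.7000e-02,  0.0000e+00]), 'eef_pos': array([ 323.425, -648.292,  192.584]), 'tool_rot': array([-3.056e+00, -7.200e-01,  1.000e-03]), 'contact_force': array([ 0.288, -0.168,  0.816]), 'torque': array([ 0.031,  0.059, -0.012]), 'gripper_width': np.float64(1.0)}
scene [[439.2, 0.0, 258.0], [0.0, 439.2, 196.5], [0.0, 0.0, 1.0]] [-0.02607499  0.          0.          0.          0.        ] pos [142. 638. 503.] [ 0.43 -0.77 -0.47]
case 0.83 [ 503.5 -218.4    1. ] [[299. 201.]]
case 0.72 [ 532.3 -219.   136.8] [[291. 145.]]
latch_mount 0.69 [ 491.3 -216.7  126.9] [[307. 153.]]
loop_bar 0.62 [ 524.3 -211.1  124. ] [[292. 152.]]
loop_tab 0.56 [ 530.6 -221.   133.5] [[292. 146.]]
keeper_seat 0.62 [ 532.5 -217.4  121. ] [[290. 152.]]
film_can 0.83 [447.6  83.1   2.5] [[258. 276.]]
gem_box 0.83 [429.1 147.5   3.6] [[248. 300.]]
gem_box 0.72 [ 533.1 -221.5  117.7] [[290. 152.]]
top [[500.0, 0.0, 253.9], [0.0, 500.0, 191.0], [0.0, 0.0, 1.0]] [-0.09219071  0.          0.          0.          0.        ] pos [ 346.    0. 1069.] [ 0.13  0.   -0.99]
case 0.87 [ 504.5 -216.5   -3. ] [[354. 184.]]
latch_mount 0.79 [ 490.7 -213.3  125.4] [[366. 181.]]
loop_bar 0.71 [ 526.3 -216.5  121.4] [[367. 164.]]
loop_bar 0.67 [ 529.5 -217.4  132.6] [[369. 161.]]
loop_tab 0.66 [ 531.3 -219.6  129. ] [[370. 160.]]
loop_tab 0.61 [ 506.2 -220.9   -3.2] [[356. 183.]]
film_can 0.53 [4.517e+02 8.240e+01 2.000e-01] [[216. 205.]]
whetstone 0.9 [504.5 202.6   1. ] [[161. 179.]]
gem_box 0.59 [427.4 144.7  -2.7] [[187. 215.]]
0.9
```

Run:
```python
import cv2
a=cv2.imread('pics/scene0.png');b=cv2.imread('pics/top0.png')
cv2.imwrite('pics/sc_crop.png',cv2.resize(a[100:235,215:375],None,fx=4,fy=4,interpolation=cv2.INTER_CUBIC))
cv2.imwrite('pics/tp_crop.png',cv2.resize(b[120:240,310:450],None,fx=5,fy=5,interpolation=cv2.INTER_CUBIC))
```

```text
(no output)
```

View pics/sc_crop.png

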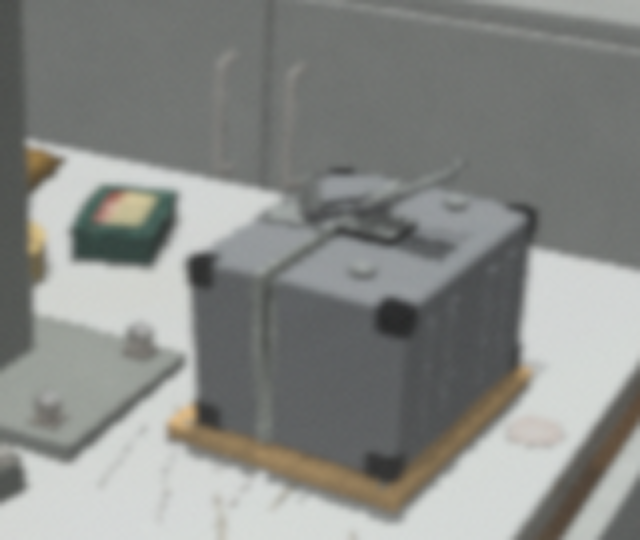

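View pics/tp_crop.png

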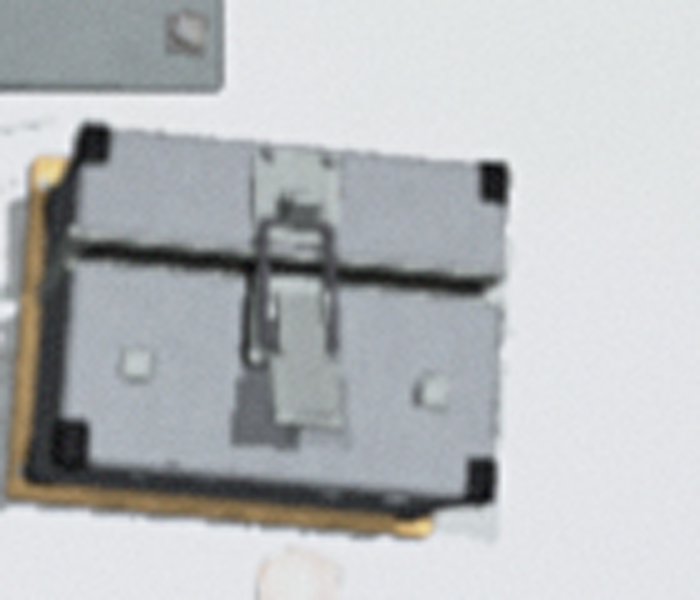

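View pics/scene0.png

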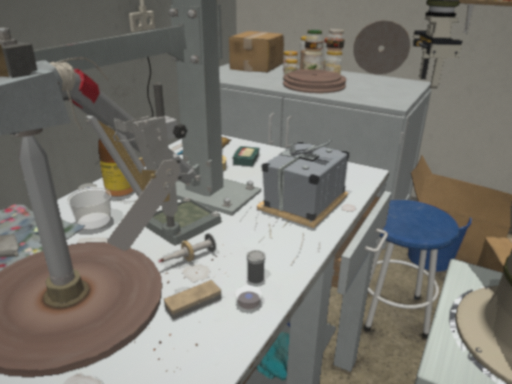

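```bash
cat >> h.py <<'E'
def case2w(p,c):  # c=(x,y,yawdeg) ; p Nx3 case mm
    p=np.atleast_2d(np.array(p,float)); a=np.radians(c[2]); R=np.array([[np.cos(a),-np.sin(a),0],[np.sin(a),np.cos(a),0],[0,0,1]])
    return p@R.T+np.array([c[0],c[1],0])
def lidpt(p,th):
    p=np.atleast_2d(np.array(p,float)).copy(); x=p[:,0]*np.cos(th)+p[:,2]*np.sin(th); z=-p[:,0]*np.sin(th)+p[:,2]*np.cos(th); p[:,0]=x;p[:,2]=z; return p
def poly(im,n,P,off,s,col):
    uv=((proj(n,P)-np.array(off)+0.5)*s-0.5)
    cv2.polylines(im,[np.round(uv*8).astype(int).reshape(-1,1,2)],False,col,1,cv2.LINE_AA,3)
def crop(f,u0,u1,v0,v1,s):
    a=cv2.imread('pics/'+f); return cv2.resize(a[v0:v1,u0:u1],None,fx=s,fy=s,interpolation=cv2.INTER_CUBIC)
def drawcase(im,n,off,s,c,th=0.08):
    poly(im,n,case2w([[-80,85,117],[0,85,117],[0,-85,117],[-80,-85,117],[-80,85,117],[-80,85,12],[-80,-85,12],[-80,-85,117]],c),off,s,(0,0,255))
    poly(im,n,case2w(lidpt([[0,85,117],[46,85,117],[46,-85,117],[0,-85,117],[0,85,117],[0,85,12],[46,85,12],[46,85,117]],th),c),off,s,(0,255,0))
E
python3 - <<'E'
from h import *
c=(504,-217.5,-6)
for n,f,b,s in (('top','top0.png',(305,455,130,240),5),('scene','scene0.png',(250,360,130,235),7)):
    im=crop(f,*b,s); drawcase(im,n,(b[0],b[2]),s,c); cv2.imwrite('pics/ov_%s.png'%n,im)
E
```

```text
(no output)
```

View pics/ov_top.png

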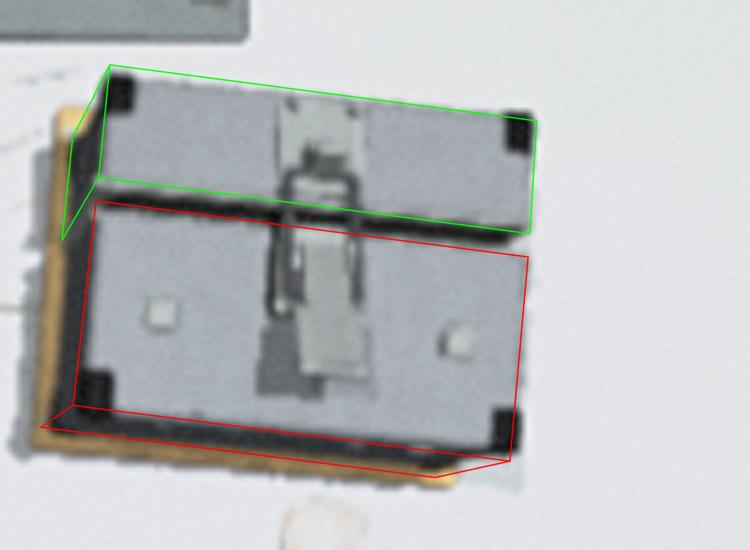

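View pics/ov_scene.png

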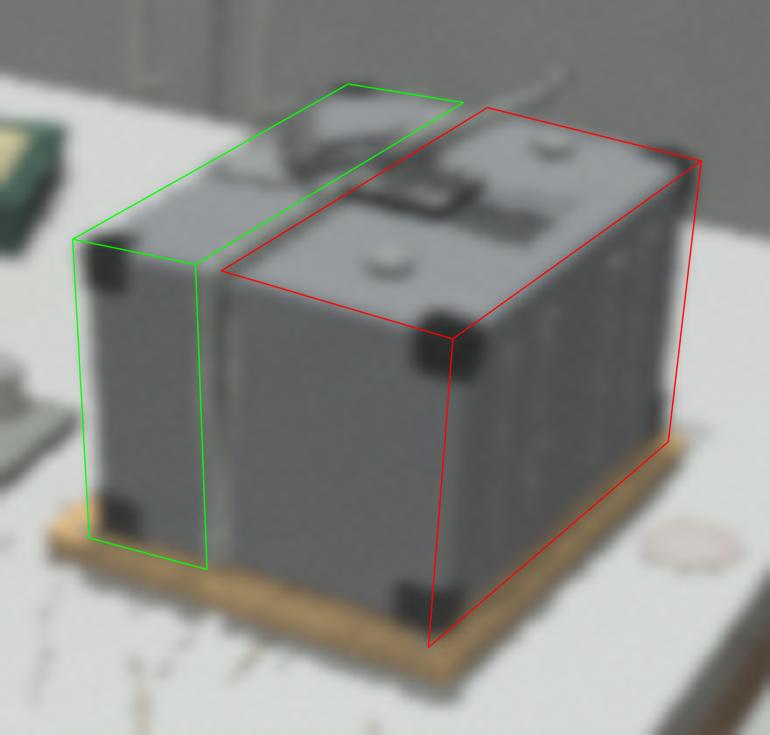

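Run:
```python
from h import *
c=(503,-219,-4.3)
for n,f,b,s in (('top','top0.png',(305,455,130,240),5),('scene','scene0.png',(250,360,130,235),7)):
    im=crop(f,*b,s); drawcase(im,n,(b[0],b[2]),s,c); cv2.imwrite('pics/ov_%s.png'%n,im)
```

```text
(no output)
```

View pics/ov_top.png

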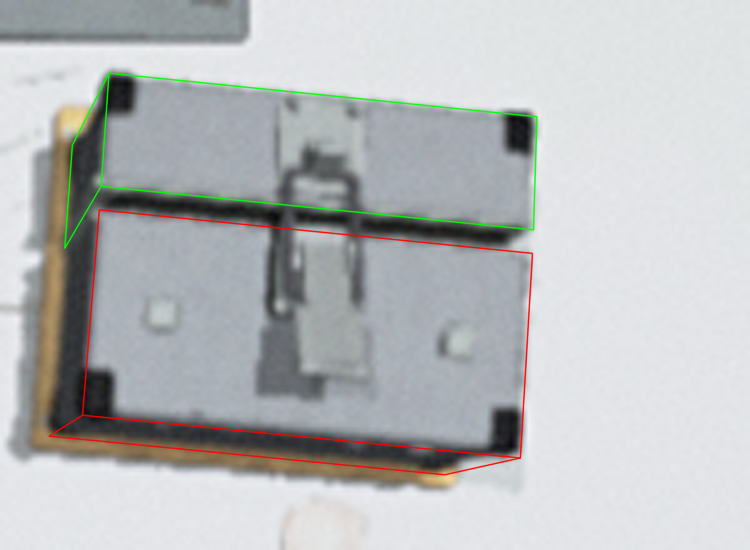

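View pics/ov_scene.png

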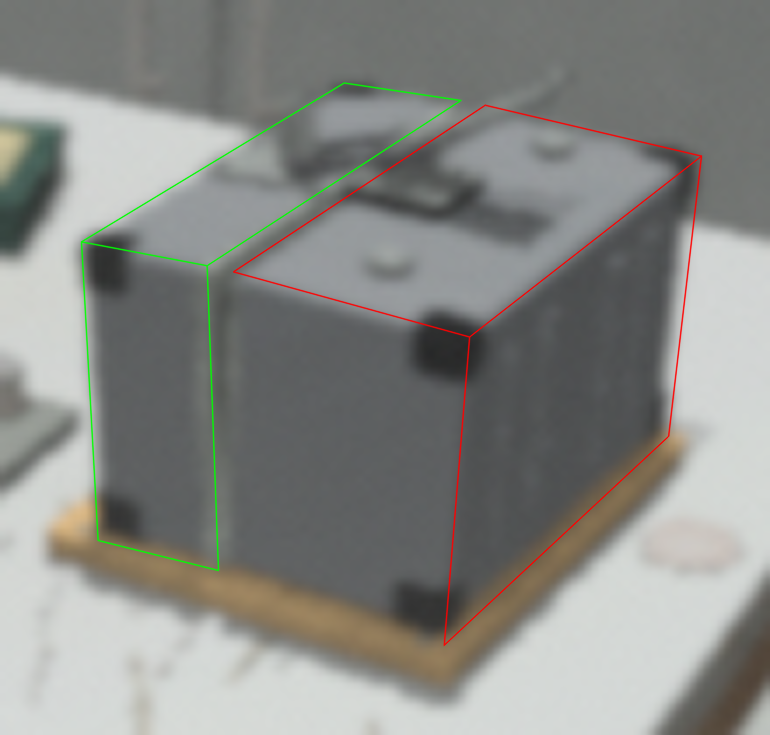

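```bash
cat > meas.py <<'E'
from h import *
import sys
def meas(c,N=3,qs=('latch_mount','loop_bar','loop_tab','keeper_seat')):
    a=np.radians(c[2]);R=np.array([[np.cos(a),-np.sin(a),0],[np.sin(a),np.cos(a),0],[0,0,1]])
    for n in ('scene','top'):
        acc={q:[] for q in qs}
        for i in range(N):
            im=snapshot(n)
            for q in qs:
                for x in landmark_of(n,q)[:2]:
                    P=(toworld(n,x['at'])-np.array([c[0],c[1],0]))@R
                    acc[q].append((round(x['p'],2),*P.round(1)))
        for q in qs: print(n,q,[tuple(map(float,x)) for x in acc[q]])
C=(503.5,-219.3,-4.3)
E
python3 - <<'E'
from meas import *
meas(C,3)
for n in ('scene','top'):
    for q in ('lever','loop_bar','loop_tab','keeper_seat'):
        r=outline_of(n,q)
        for x in r[:2]:
            v,u=np.nonzero(x['mask']); print(n,q,round(x['p'],2),len(u),u.min(),u.max(),v.min(),v.max())
print(get_state()['time_s'])
b=cv2.imread('pics/top0.png'); a=cv2.imread('pics/scene0.png')
A=cv2.resize(a[136:172,274:334],None,fx=12,fy=12,interpolation=cv2.INTER_CUBIC)
B=cv2.resize(b[145:210,350:400],None,fx=9,fy=9,interpolation=cv2.INTER_CUBIC)
cv2.imwrite('pics/zA.png',A);cv2.imwrite('pics/zB.png',B)
E
```

```text
scene latch_mount [(0.81, -15.9, 1.2, 130.2), (0.39, -31.7, 414.3, 0.3), (0.72, -9.1, 2.0, 129.2), (0.87, -14.8, 2.0, 130.5)]
scene loop_bar [(0.42, 18.0, 5.6, 123.5), (0.66, 19.1, 6.2, 124.8), (0.57, 20.9, 8.3, 126.3)]
scene loop_tab [(0.51, 30.3, 2.9, 133.3), (0.48, 25.5, -0.0, 119.7), (0.49, 30.4, 2.2, 134.1), (0.42, 27.3, 3.9, 136.0)]
scene keeper_seat [(0.42, 26.8, 3.8, 118.9), (0.59, 27.2, 1.1, 121.8), (0.48, 26.8, 4.5, 121.8)]
top latch_mount [(0.61, -11.8, 7.8, 125.5), (0.68, -12.2, 4.1, 126.2), (0.9, -10.8, 6.5, 124.4)]
top loop_bar [(0.44, 21.7, 2.8, 122.7), (0.45, 23.7, 2.6, 122.8), (0.47, 22.1, 1.5, 122.6)]
top loop_tab [(0.5, 27.2, 2.3, 132.2), (0.44, 25.9, -1.9, 131.9), (0.27, 22.3, 4.7, 122.6), (0.56, 26.8, 3.9, 130.5)]
top keeper_seat [(0.51, 33.1, -1.1, 117.1), (0.2, 1.9, -0.9, -2.9), (0.59, 29.0, -0.2, 116.7), (0.72, 30.0, -0.3, 113.5)]
scene lever 0.71 30 293 312 147 152
scene loop_bar 0.49 42 291 304 145 153
scene keeper_seat 0.7 1321 262 312 142 210
scene keeper_seat 0.45 90 280 292 148 156
top lever 0.85 426 362 378 159 205
top loop_bar 0.68 82 362 376 159 185
top loop_tab 0.52 146 362 377 159 185
top loop_tab 0.48 641 141 183 162 192
top keeper_seat 0.63 193 361 377 150 167
top keeper_seat 0.45 2150 317 411 145 176
2.8
```

View pics/zA.png

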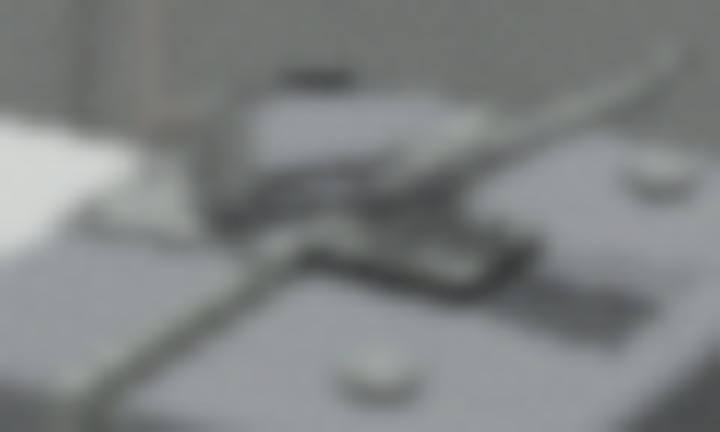

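View pics/zB.png

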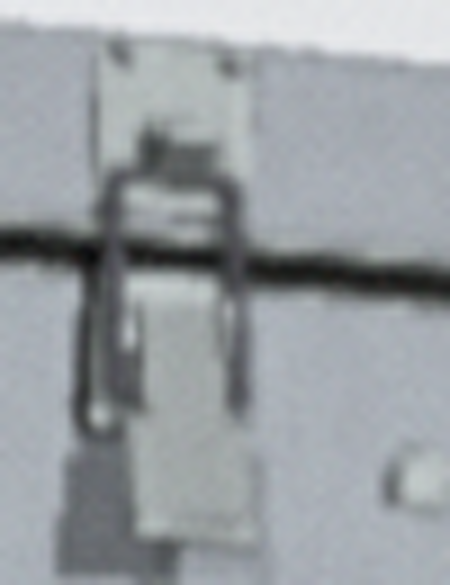

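```bash
cat >> h.py <<'E'
def L2(p,th):  # lever local: s along lever, h above (upper side), y -> case rel pivot
    p=np.atleast_2d(np.array(p,float)); s,y,h=p.T
    return np.c_[-s*np.cos(th)+h*np.sin(th), y, s*np.sin(th)+h*np.cos(th)]
def drawlatch(im,n,off,s,c,dz,th,bar,seat,lid=0.075):
    pv=np.array([-14,0,127+dz])
    out=[[8,8.5,5],[27,8.5,5],[27,13,5],[58,13,5],[58,-13,5],[27,-13,5],[27,-8.5,5],[0,-8.5,5],[0,8.5,5]]
    poly(im,n,case2w(L2(out,th)+pv,c),off,s,(0,0,255))
    pin=L2([[16,0,0]],th)[0]+pv
    b=np.array([bar[0],0,bar[1]])
    d=b-pin; d/=np.linalg.norm(d); nrm=np.array([-d[2],0,d[0]])
    Y=np.array([0,1,0])
    poly(im,n,case2w([pin+13*Y,b+13*Y,b-13*Y,pin-13*Y],c),off,s,(255,0,0))
    poly(im,n,case2w([b+6*Y,b+6*Y+21*nrm,b-6*Y+21*nrm,b-6*Y],c),off,s,(255,0,255))
    st=np.array([seat[0],0,seat[1]])
    poly(im,n,case2w([st+[-2.5,8,-5],st+[2,8,12],st+[2,-8,12],st+[-2.5,-8,-5]],c),off,s,(0,255,255))
    return np.linalg.norm(b-pin)
def barfrom(dz,th,zb):
    pv=np.array([-14,0,127+dz]); pin=L2([[16,0,0]],th)[0]+pv
    return (pin[0]+np.sqrt(51**2-(zb-pin[2])**2), zb)
E
python3 - <<'E'
from h import *
c=(503.5,-219.3,-4.3)
dz,th=0,0.65
bar=barfrom(dz,th,124); print(bar)
for n,f,b,s in (('top','top0.png',(340,410,140,215),8),('scene','scene0.png',(270,340,130,175),11)):
    im=crop(f,*b,s); im0=im.copy(); drawlatch(im,n,(b[0],b[2]),s,c,dz,th,bar,(31,122)); cv2.imwrite('pics/ovl_%s.png'%n,im)
E
```

```text
(np.float64(22.660452241864096), 124)
```

View pics/ovl_top.png

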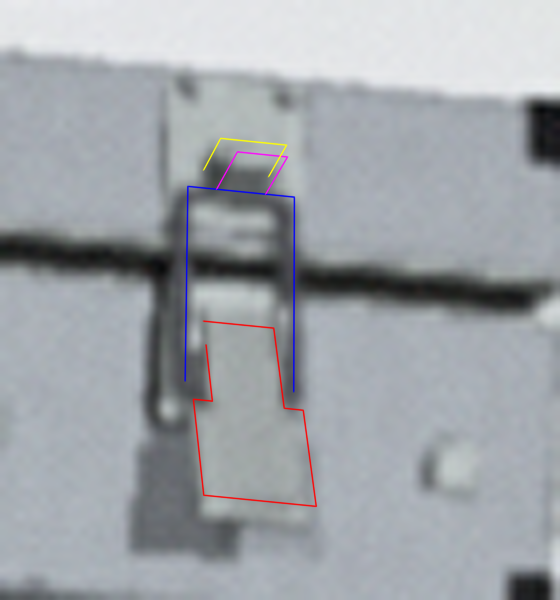

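View pics/ovl_scene.png

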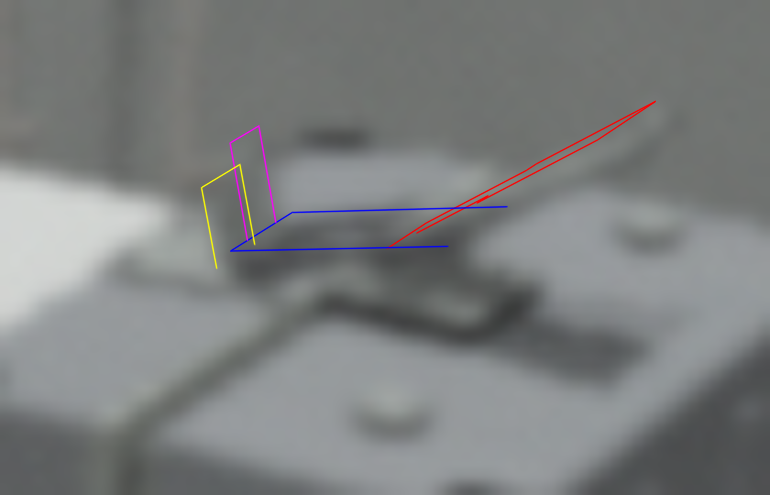

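Run:
```python
from h import *
c=(503.5,-217.8,-4.3)
tiles=[]
for n,f,b,s in (('top','top0.png',(350,395,145,210),7),('scene','scene0.png',(272,340,132,168),7)):
    for dz,th in ((-2,.55),(0,.5),(2,.5),(3,.45)):
        bar=barfrom(dz,th,120.5)
        im=crop(f,*b,s); drawlatch(im,n,(b[0],b[2]),s,c,dz,th,bar,(32,122)); cv2.putText(im,f'{dz} {th} {bar[0]:.1f}',(5,15),0,.5,(0,0,0)); tiles.append(im)
cv2.imwrite('pics/t_top.png',np.hstack(tiles[:4])[:, :1300][:, :]) 
T=np.vstack([np.hstack(tiles[4:6]),np.hstack(tiles[6:])]); print(T.shape)
cv2.imwrite('pics/t_sc.png',cv2.resize(T,(800,int(T.shape[0]*800/T.shape[1]))))
a=np.hstack(tiles[:4]);cv2.imwrite('pics/t_top.png',cv2.resize(a,(800,int(a.shape[0]*800/a.shape[1]))))
cv2.imwrite('pics/t_top.png',np.hstack(tiles[1:3]))
```

```text
(504, 952, 3)
```

View pics/t_top.png

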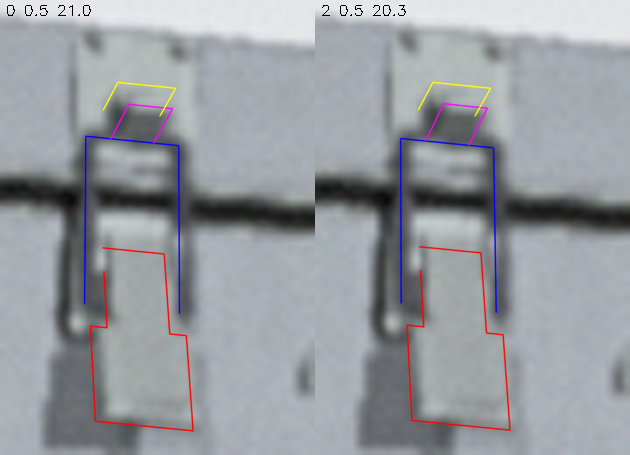

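View pics/t_sc.png

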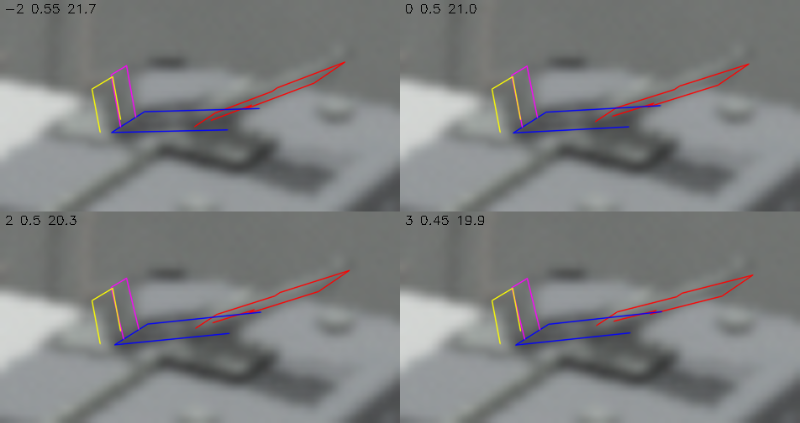

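View pics/top0.png

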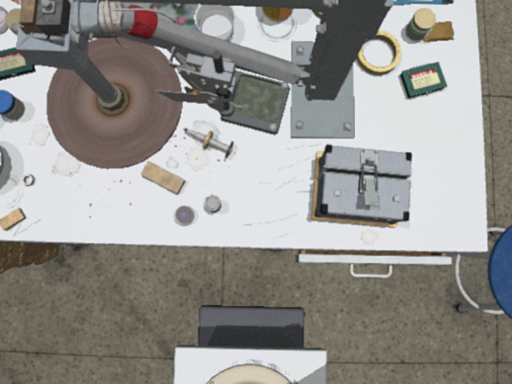

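Run:
```python
from h import *
c=(503.5,-218.3,-4.3)
tiles=[]
for n,f,b,s in (('top','top0.png',(350,395,145,210),7),('scene','scene0.png',(272,340,132,168),7)):
    for dz,th in ((-3,.65),(-1,.6),(2,.57),(4,.53)):
        bar=barfrom(dz,th,120.5)
        im=crop(f,*b,s); drawlatch(im,n,(b[0],b[2]),s,c,dz,th,bar,(32,122)); cv2.putText(im,f'{dz} {th} {bar[0]:.1f}',(5,15),0,.5,(0,0,0)); tiles.append(im)
T=np.vstack([np.hstack(tiles[4:6]),np.hstack(tiles[6:])]); print(T.shape)
cv2.imwrite('pics/t_sc2.png',cv2.resize(T,(800,int(T.shape[0]*800/T.shape[1]))))
cv2.imwrite('pics/t_top2.png',np.hstack(tiles[1:3]))
# ground points
for uv in [(245,0),(310,140),(354,138),(353,100)]:
    o,d=ray('top',uv); print(uv,(o+d*(-o[2]/d[2])).round(0))
for uv in [(180,190),(215,190),(260,188),(235,210)]:
    o,d=ray('scene',uv); print(uv,(o+d*(-o[2]/d[2])).round(0))
```

```text
(504, 952, 3)
(245, 0) [925.  32.   0.]
(310, 140) [ 599. -119.    0.]
(354, 138) [ 606. -216.    0.]
(353, 100) [ 692. -214.    0.]
(180, 190) [ 784. -120.    0.]
(215, 190) [ 708. -164.    0.]
(260, 188) [ 617. -231.    0.]
(235, 210) [ 612. -104.    0.]
```

View pics/t_sc2.png

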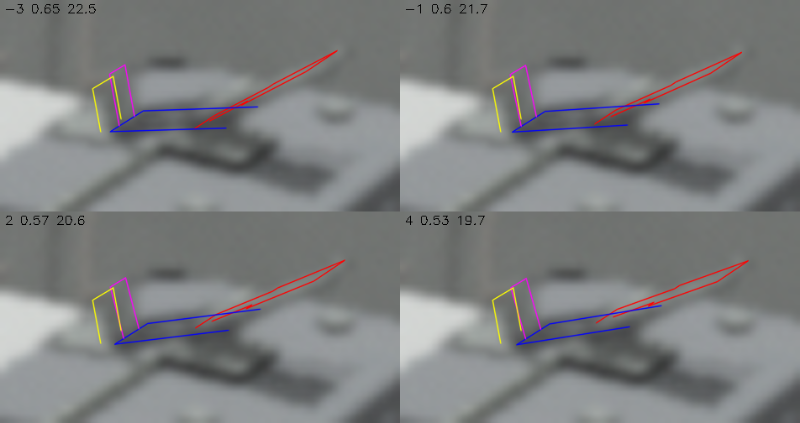

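View pics/t_top2.png

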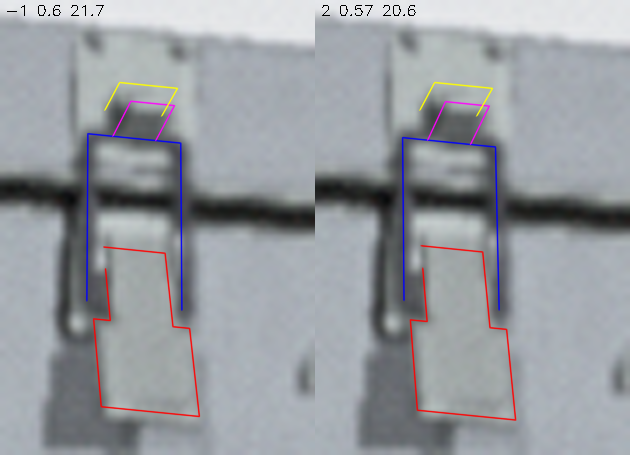

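```bash
cat >> h.py <<'E'
from scipy.spatial.transform import Rotation as Rn
C0=(503.5,-218.3,-4.3)
def go(Pw,Rw=None):
    """tool-frame shift (cm) and turn(deg) from measured pose to world Pw"""
    s=get_state(); R=Rn.from_rotvec(s['tool_rot']); 
    d=R.inv().apply(np.array(Pw)-s['eef_pos'])/10
    r=np.degrees((R.inv()*Rw).as_rotvec()) if Rw is not None else None
    print('d cm',d.round(2),'r',None if r is None else r.round(1),'t',round(s['time_s'],2))
def incase(P,c=C0):
    a=np.radians(c[2]);R=np.array([[np.cos(a),-np.sin(a),0],[np.sin(a),np.cos(a),0],[0,0,1]]); return (np.array(P)-[c[0],c[1],0])@R
def down(yaw):
    return Rn.from_euler('z',yaw,degrees=True)*Rn.from_rotvec([np.pi,0,0])
def st():
    s=get_state(); print('t',round(s['time_s'],2),'case',incase(s['eef_pos']).round(1),'F',np.round(s['contact_force'],1),'w',round(s['gripper_width'],3))
E
python3 - <<'E'
from h import *
go(case2w([[26.5,1,190]],C0)[0],down(-4.3)); st()
E
```

```text
d cm [ 37.64 -29.22   0.34] r [ 0.   0.  30.8] t 2.8
t 2.8 case [-147.1 -442.7  193.4] F [-0.4 -0.3 -0.6] w 1.0
```

Call:
play_rows(series=[{"dx": 37.6,"dy": -29.2,"dz": 0,"rz": 30.8,"hand": 140},{"dx": 37.6,"dy": -29.2,"dz": 0,"rz": 30.8,"hand": 140},{"dx": 37.6,"dy": -29.2,"dz": 0,"rz": 30.8,"hand": 140},{"dx": 37.6,"dy": -29.2,"dz": 0,"rz": 30.8,"hand": 140},{"dx": 37.6,"dy": -29.2,"dz": 0,"rz": 30.8,"hand": 140}])

```text
invalid input at $.series[0]: expected keys dx, dy, dz, rx, ry, rz, hand
```

Run:
```python
from h import *
go(case2w([[26.5,1,175]],C0)[0],down(-4.3)); st()
```

```text
d cm [ 37.64 -29.22   1.84] r [ 0.   0.  30.8] t 2.8
t 2.8 case [-147.1 -442.7  193.4] F [-0.4 -0.3 -0.6] w 1.0
```

Call:
play_rows(series=[{"dx": 37.6,"dy": -29.2,"dz": 0,"rx": 0,"ry": 0,"rz": 30.8,"hand": 140},{"dx": 37.6,"dy": -29.2,"dz": 0,"rx": 0,"ry": 0,"rz": 30.8,"hand": 140},{"dx": 37.6,"dy": -29.2,"dz": 0,"rx": 0,"ry": 0,"rz": 30.8,"hand": 140},{"dx": 37.6,"dy": -29.2,"dz": 0,"rx": 0,"ry": 0,"rz": 30.8,"hand": 140},{"dx": 37.6,"dy": -29.2,"dz": 0,"rx": 0,"ry": 0,"rz": 30.8,"hand": 140}])

```text
time_s: 3.3
eef_pos: [432.6, -421.5, 193.6]
tool_rot: [3.139, -0.122, 0.0]
contact_force: [0.7, -0.9, -0.2]
gripper_width: 0.619
```

Run:
```python
from h import *
go(case2w([[26.5,1,175]],C0)[0],down(-4.3)); st()
```

```text
d cm [  8.13 -20.92   1.85] r [ 0.  -0.  -0.2] t 3.3
t 3.3 case [ -55.4 -208.   193.6] F [ 0.7 -0.9 -0.2] w 0.619
```

Call:
play_rows(series=[{"dx": 8.0,"dy": -20.5,"dz": 0.9,"rx": 0,"ry": 0,"rz": 0,"hand": 140},{"dx": 8.0,"dy": -20.5,"dz": 0.9,"rx": 0,"ry": 0,"rz": 0,"hand": 140},{"dx": 8.0,"dy": -20.5,"dz": 0.9,"rx": 0,"ry": 0,"rz": 0,"hand": 140},{"dx": 8.0,"dy": -20.5,"dz": 0.9,"rx": 0,"ry": 0,"rz": 0,"hand": 140},{"dx": 8.0,"dy": -20.5,"dz": 0.9,"rx": 0,"ry": 0,"rz": 0,"hand": 140}])

```text
time_s: 3.8
eef_pos: [529.2, -219.5, 184.3]
tool_rot: [-3.138, 0.108, -0.001]
contact_force: [0.2, 0.5, -1.0]
gripper_width: 0.452
```

Run:
```python
from h import *
go(case2w([[26.5,1,150]],C0)[0],down(-4.3)); st()
snap('scene','s1.png');snap('top','p1.png')
cv2.imwrite('pics/s1c.png',crop('s1.png',250,350,90,180,7));cv2.imwrite('pics/p1c.png',crop('p1.png',320,430,110,220,5))
```

```text
d cm [ 0.08 -0.02  3.43] r [-0.1 -0.   0.4] t 3.8
t 3.8 case [ 25.7   0.7 184.3] F [ 0.2  0.5 -1. ] w 0.452
```

View pics/s1c.png

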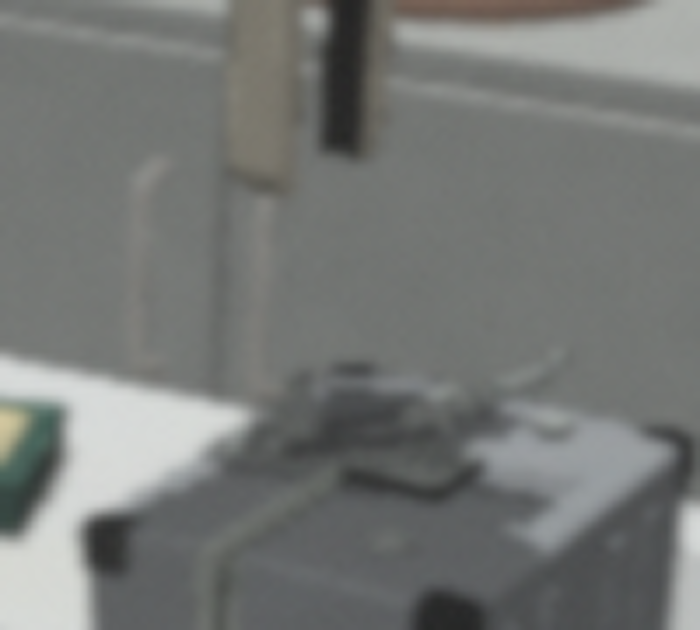

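View pics/p1c.png

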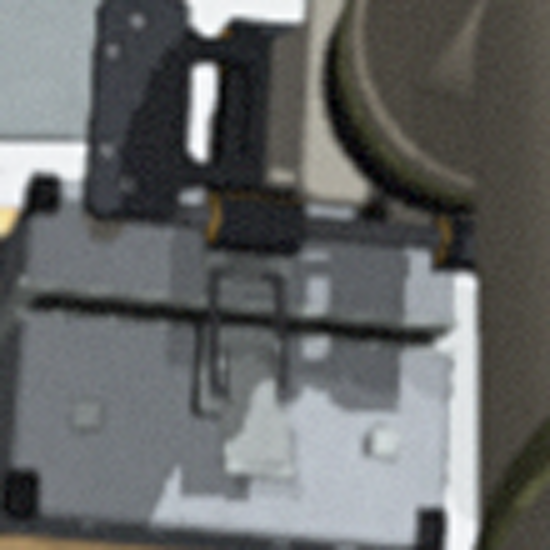

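Run:
```python
from h import *
s=get_state(); R=Rn.from_rotvec(s['tool_rot']); p=s['eef_pos']
for y in (21,-21):
    for x in (-7.5,7.5):
        uv=proj('scene',p+R.apply([x,y,8]))[0]; print(y,x,((uv-[250,90]+.5)*7).round(0))
```

```text
21 -7.5 [359. 260.]
21 7.5 [318. 251.]
-21 -7.5 [295. 296.]
-21 7.5 [253. 287.]
```

Run:
```python
from h import *
s=get_state(); R=Rn.from_rotvec(s['tool_rot']); p=s['eef_pos']; print(s['eef_pos'],s['time_s'],s['q'].round(3),s['joint_velocities'].round(3))
for nm,b,k,f in (('scene',(200,60),0,'s1.png'),('top',(300,80),0,'p1.png')):
    im=cv2.imread('pics/'+f)
    im=cv2.resize(im,None,fx=3,fy=3,interpolation=cv2.INTER_CUBIC)
    for z in (8,0,-11,-76):
        for y in ((21,-21) if z>-70 else (94,-94)):
            w=7.5 if z>-70 else 37
            pts=[p+R.apply([x,y,z]) for x in (-w,w)]
            uv=(proj(nm,pts)+.5)*3
            cv2.line(im,tuple(int(v) for v in uv[0]),tuple(int(v) for v in uv[1]),(0,0,255) if z==8 else (0,255,0),2)
    u,v=((proj(nm,p)[0]+.5)*3).astype(int)
    im=im[max(0,v-300):v+200,max(0,u-350):u+350]; cv2.imwrite('pics/chk_%s.png'%nm,im)
```

```text
[ 528.84881931 -220.90988654  184.32836035] 3.9 [ 0.209  0.43   0.124  1.968 -0.078  0.748 -1.26 ] [ 0.058 -0.005  0.053  0.005  0.011  0.002  0.042]
```

View pics/chk_scene.png

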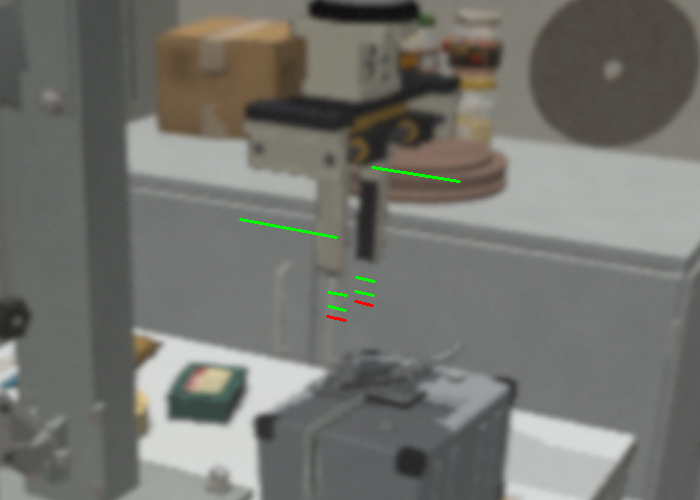

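View pics/chk_top.png

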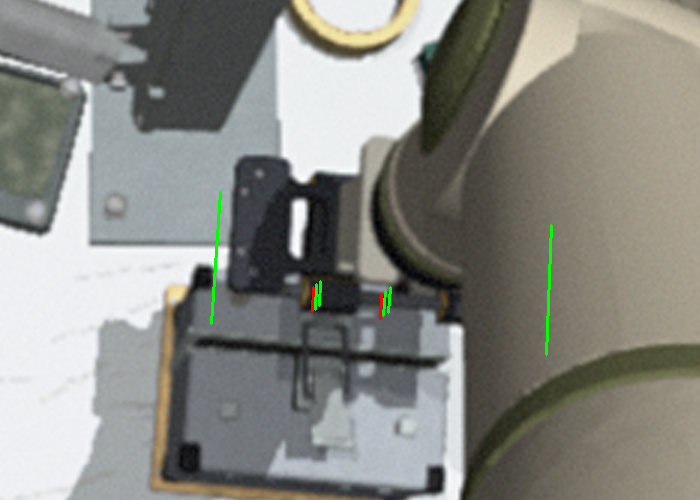

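Run:
```python
from h import *
st()
snap('scene','s2.png');snap('top','p2.png'); st()
s=get_state(); R=Rn.from_rotvec(s['tool_rot']); p=s['eef_pos']; print(s['eef_pos'],s['tool_rot'])
for nm,f in (('scene','s2.png'),('top','p2.png')):
    im=cv2.imread('pics/'+f)
    im=cv2.resize(im,None,fx=3,fy=3,interpolation=cv2.INTER_CUBIC)
    for z in (8,0,-11,-76):
        for y in ((21,-21) if z>-70 else (94,-94)):
            w=7.5 if z>-70 else 37
            pts=[p+R.apply([x,y,z]) for x in (-w,w)]
            uv=(proj(nm,pts)+.5)*3
            cv2.line(im,tuple(int(v) for v in uv[0]),tuple(int(v) for v in uv[1]),(0,0,255) if z==8 else (0,255,0),2)
    u,v=((proj(nm,p)[0]+.5)*3).astype(int)
    im=im[max(0,v-300):v+200,max(0,u-350):u+350]; cv2.imwrite('pics/chk2_%s.png'%nm,im)
```

```text
t 3.9 case [ 25.5  -0.7 184.3] F [-1.5 -0.7  0.5] w 0.451
t 4.0 case [ 23.8  -5.2 184.5] F [ 0.2 -0.7 -0.3] w 0.45
[ 526.87198646 -225.27344685  184.4995655 ] [ 3.13887316e+00 -1.16421612e-01 -1.24947719e-04]
```

View pics/chk2_scene.png

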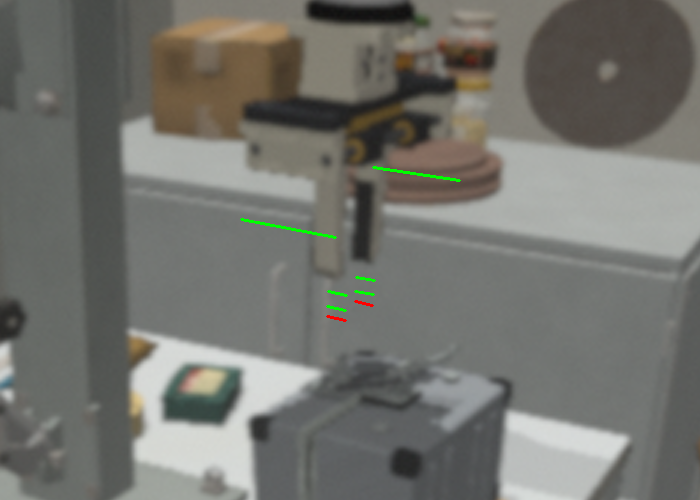

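Run:
```python
from h import *
im=snap('scene','s3.png');im=snap('top','p3.png'); st(); s=get_state(); print(s['q'].round(4),s['eef_pos'].round(1))
cv2.imwrite('pics/s3c.png',crop('s3.png',255,345,55,165,6));cv2.imwrite('pics/p3c.png',crop('p3.png',340,440,100,200,6))
```

```text
t 4.1 case [ 23.3  -6.6 184.6] F [ 0.3 -0.1  0.2] w 0.449
[ 0.2155  0.4294  0.1281  1.9686 -0.0771  0.7481 -1.259 ] [ 526.3 -226.6  184.6]
```

View pics/s3c.png

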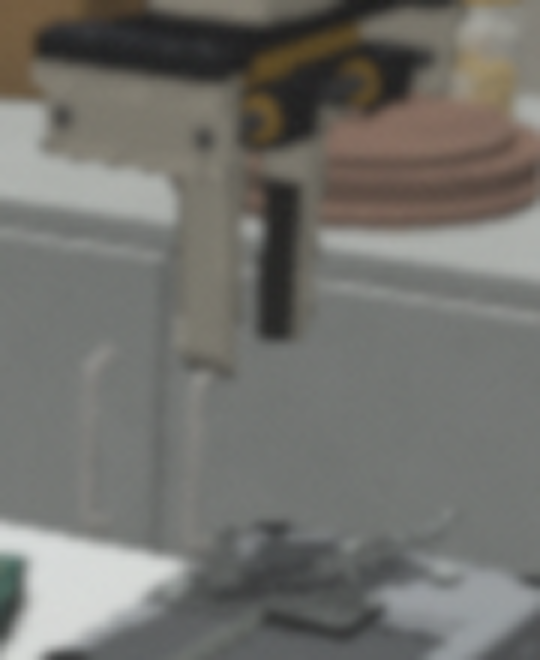

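View pics/p3c.png

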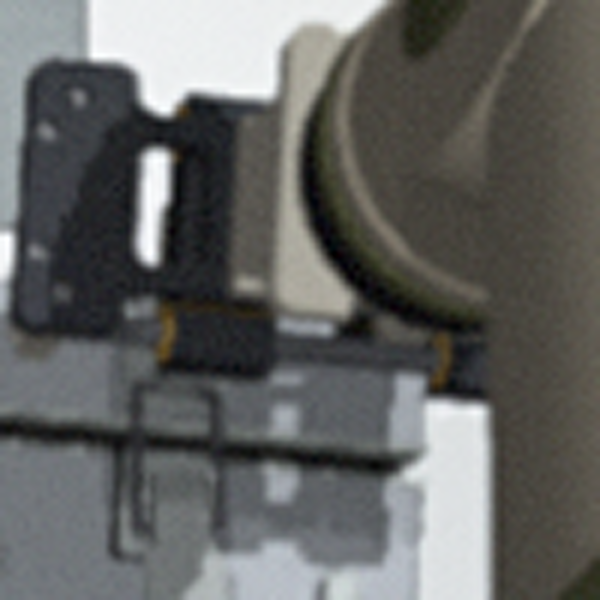

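Run:
```python
from h import *
s=get_state(); R=Rn.from_rotvec(s['tool_rot']); p=s['eef_pos']
for z in (8,0,-76,-90,-120): print(z,proj('top',p+R.apply([0,0,z]))[0].round(1), proj('scene',p+R.apply([0,0,z]))[0].round(1))
print('near finger corner pred', proj('scene',p+R.apply([7.5,-38.5,8]))[0], proj('scene',p+R.apply([7.5,38.5,8]))[0],'obs 284.6 114.8')
print('inner pad bottom far', proj('scene',p+R.apply([-7.5,21,8]))[0], proj('scene',p+R.apply([7.5,21,8]))[0],'obs',255+260/6-.5,55+335/6-.5,255+297/6-.5)
for n in('scene','top'):
    m=camera_model(n);print(n,np.round(m['rvec'],4),np.round(m['tvec'],1))
```

```text
8 [379.3 158.2] [295.4 127.9]
0 [380.4 157.4] [295.6 124.5]
-76 [391.8 148.5] [297.4  90.8]
-90 [394.2 146.7] [297.7  84.3]
-120 [399.4 142.7] [298.5  70.1]
near finger corner pred [283.79509849 132.01368741] [300.7684763  122.81041657] obs 284.6 114.8
inner pad bottom far [302.85732539 126.06492715] [297.08068733 124.80956637] obs 297.8333333333333 110.33333333333334 304.0
scene [ 0.6394 -2.4141  1.4549] [430.1 219.3 668.2]
top [ 2.1814 -2.1301  0.1384] [ -10.3  479.1 1016.3]
```

Call:
play_rows(series=[{"dx": 0.3,"dy": -0.75,"dz": 1.5,"rx": 0,"ry": 0,"rz": 0,"hand": 140},{"dx": 0.3,"dy": -0.75,"dz": 3.0,"rx": 0,"ry": 0,"rz": 0,"hand": 140},{"dx": 0.3,"dy": -0.75,"dz": 3.0,"rx": 0,"ry": 0,"rz": 0,"hand": 140},{"dx": 0.3,"dy": -0.75,"dz": 3.0,"rx": 0,"ry": 0,"rz": 0,"hand": 140}])

```text
time_s: 4.5
eef_pos: [529.9, -219.1, 154.6]
tool_rot: [3.139, -0.121, -0.001]
contact_force: [-0.2, -1.3, -0.7]
gripper_width: 0.455
```

Run:
```python
from h import *
st(); im=snap('scene','s4.png');st(); s=get_state(); R=Rn.from_rotvec(s['tool_rot']); p=s['eef_pos']
cv2.imwrite('pics/s4c.png',crop('s4.png',255,345,85,175,7))
for y in (21,-21,38,-38): print(y,((proj('scene',[p+R.apply([x,y,8]) for x in (-7.5,7.5)])-[255,85]+.5)*7).round(0).tolist())
```

```text
t 4.5 case [ 26.4   1.2 154.6] F [-0.2 -1.3 -0.7] w 0.455
t 4.55 case [ 26.7   1.3 154.9] F [ 0.7 -0.1 -0.4] w 0.447
21 [[312.0, 382.0], [273.0, 373.0]]
-21 [[248.0, 420.0], [208.0, 410.0]]
38 [[337.0, 367.0], [298.0, 358.0]]
-38 [[221.0, 436.0], [180.0, 426.0]]
```

View pics/s4c.png

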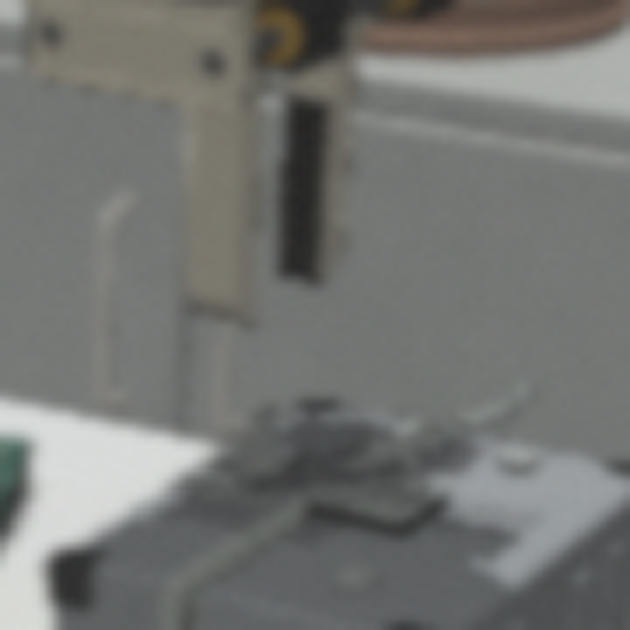

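Call:
play_rows(series=[{"dx": 0,"dy": 0,"dz": 1.5,"rx": 0,"ry": 0,"rz": 0,"hand": 140},{"dx": 0,"dy": 0,"dz": 3.0,"rx": 0,"ry": 0,"rz": 0,"hand": 140},{"dx": 0,"dy": 0,"dz": 3.0,"rx": 0,"ry": 0,"rz": 0,"hand": 140},{"dx": 0,"dy": 0,"dz": 3.0,"rx": 0,"ry": 0,"rz": 0,"hand": 140}])

```text
time_s: 4.95
eef_pos: [530.6, -218.2, 125.1]
tool_rot: [3.139, -0.118, 0.001]
contact_force: [-0.2, 0.4, 0.6]
gripper_width: 0.45
```

Run:
```python
from h import *
st(); im=snap('scene','s5.png');st(); s=get_state(); R=Rn.from_rotvec(s['tool_rot']); p=s['eef_pos']
cv2.imwrite('pics/s5c.png',crop('s5.png',260,340,105,175,8))
for z in (8,-30):
  for y in (21,-21): print(z,y,((proj('scene',[p+R.apply([x,y,z]) for x in (-7.5,7.5)])-[260,105]+.5)*8).round(0).tolist())
```

```text
t 4.95 case [ 27.    2.1 125.1] F [-0.2  0.4  0.6] w 0.45
t 5.0 case [ 27.3   2.2 125.3] F [0.5 0.7 0.1] w 0.45
8 21 [[308.0, 373.0], [264.0, 362.0]]
8 -21 [[236.0, 419.0], [190.0, 407.0]]
-30 21 [[316.0, 249.0], [270.0, 239.0]]
-30 -21 [[242.0, 292.0], [196.0, 281.0]]
```

View pics/s5c.png

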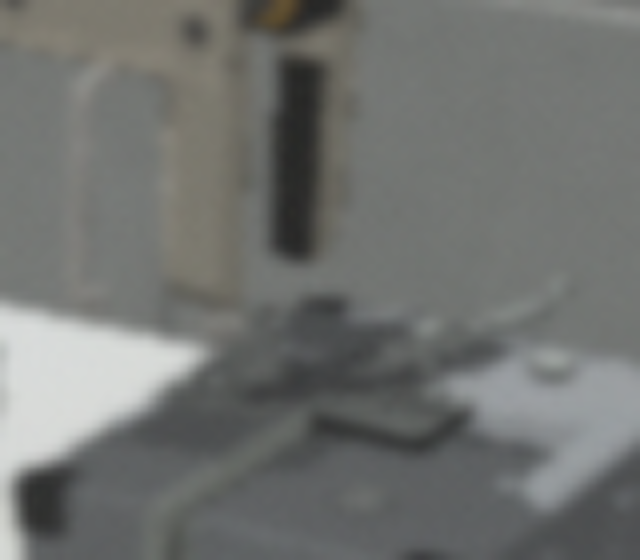

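Call:
play_rows(series=[{"dx": 0,"dy": 0.1,"dz": 0.8,"rx": 0,"ry": 0,"rz": 0,"hand": 140},{"dx": 0,"dy": 0.1,"dz": 1.6,"rx": 0,"ry": 0,"rz": 0,"hand": 140},{"dx": 0,"dy": 0.1,"dz": 2.0,"rx": 0,"ry": 0,"rz": 0,"hand": 140},{"dx": 0,"dy": 0.1,"dz": 2.0,"rx": 0,"ry": 0,"rz": 0,"hand": 140}])

```text
time_s: 5.4
eef_pos: [530.0, -218.5, 103.6]
tool_rot: [-3.139, 0.117, 0.002]
contact_force: [0.5, 0.5, -0.0]
gripper_width: 0.453
```

Run:
```python
from h import *
st(); im=snap('scene','s6.png');im=snap('top','p6.png');st(); s=get_state(); R=Rn.from_rotvec(s['tool_rot']); p=s['eef_pos']
cv2.imwrite('pics/s6c.png',crop('s6.png',260,340,110,180,9));cv2.imwrite('pics/p6c.png',crop('p6.png',340,410,130,215,7))
```

```text
t 5.4 case [ 26.4   1.8 103.6] F [ 0.5  0.5 -0. ] w 0.453
t 5.5 case [ 26.8   1.7 104.2] F [ 0.2  0.9 -0.1] w 0.453
```

View pics/s6c.png

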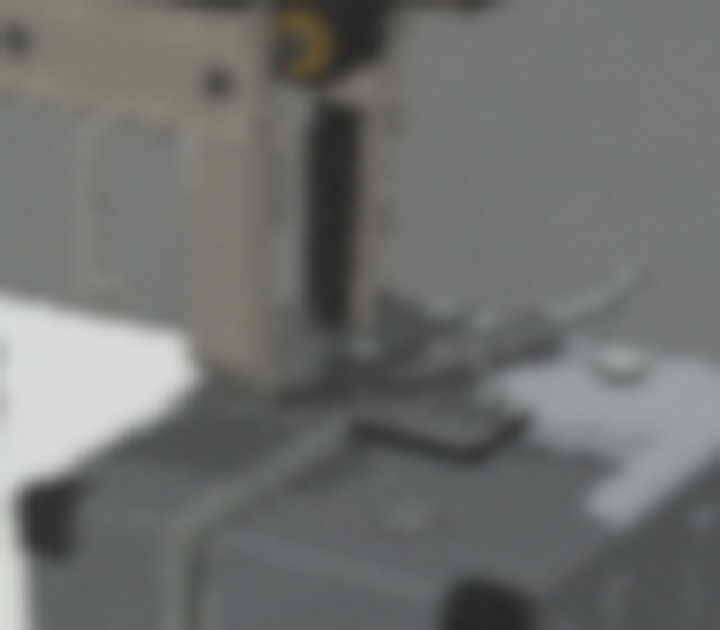

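View pics/p6c.png

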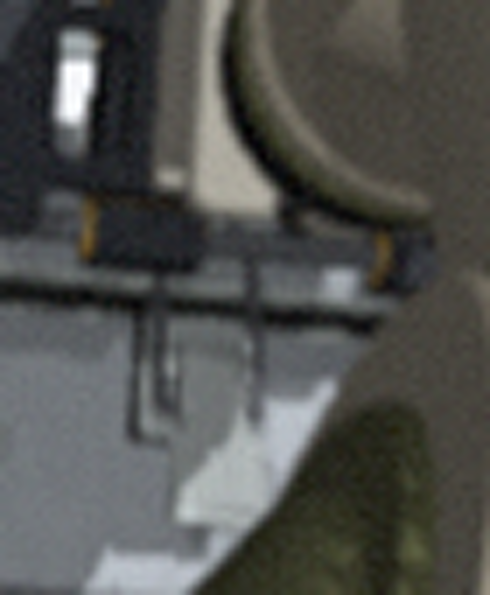

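Run:
```python
from h import *
s=get_state(); R=Rn.from_rotvec(s['tool_rot']); p=s['eef_pos']
for nm,off,uv in (('near outer',[7.5,-38,0],(281.4,150.8)),('far pad -x',[-7.5,21,0],(299,145.6)),('far pad +x',[7.5,21,0],(295.2,145.4)),('near inner -x',[-7.5,-38,0],(289.3,152.3))):
    P=p+R.apply(off)
    for z in (110,120,130,140): 
        q=P.copy();q[2]=z;print(nm,z,proj('scene',q)[0].round(1),uv)
```

```text
near outer 110 [279.6 160.8] (281.4, 150.8)
near outer 120 [279.7 156.7] (281.4, 150.8)
near outer 130 [279.9 152.5] (281.4, 150.8)
near outer 140 [280.1 148.3] (281.4, 150.8)
far pad -x 110 [298.2 154. ] (299, 145.6)
far pad -x 120 [298.4 150. ] (299, 145.6)
far pad -x 130 [298.6 146. ] (299, 145.6)
far pad -x 140 [298.9 141.9] (299, 145.6)
far pad +x 110 [292.6 152.6] (295.2, 145.4)
far pad +x 120 [292.8 148.6] (295.2, 145.4)
far pad +x 130 [293.  144.6] (295.2, 145.4)
far pad +x 140 [293.2 140.6] (295.2, 145.4)
near inner -x 110 [285.3 162.3] (289.3, 152.3)
near inner -x 120 [285.5 158.2] (289.3, 152.3)
near inner -x 130 [285.7 154. ] (289.3, 152.3)
near inner -x 140 [285.9 149.8] (289.3, 152.3)
```

Call:
play_rows(series=[{"dx": 0.1,"dy": 0,"dz": 0.3,"rx": 0,"ry": 0,"rz": 0,"hand": 140},{"dx": 0.1,"dy": 0,"dz": 0.3,"rx": 0,"ry": 0,"rz": 0,"hand": 200},{"dx": 0.1,"dy": 0,"dz": 0.3,"rx": 0,"ry": 0,"rz": 0,"hand": 255},{"dx": 0.1,"dy": 0,"dz": 0.3,"rx": 0,"ry": 0,"rz": 0,"hand": 255},{"dx": 0.1,"dy": 0,"dz": 0.3,"rx": 0,"ry": 0,"rz": 0,"hand": 255}])

```text
time_s: 6.0
eef_pos: [531.3, -221.2, 101.6]
tool_rot: [3.136, -0.119, 0.001]
contact_force: [-0.5, -7.3, -2.7]
gripper_width: 0.164
```

Run:
```python
from h import *
st(); im=snap('scene','s7.png');st()
cv2.imwrite('pics/s7c.png',crop('s7.png',260,340,110,180,9))
```

```text
t 6.0 case [ 28.   -0.8 101.6] F [-0.5 -7.3 -2.7] w 0.164
t 6.05 case [ 28.   -0.8 101.6] F [-0.6 -7.4 -1.6] w 0.154
```

View pics/s7c.png

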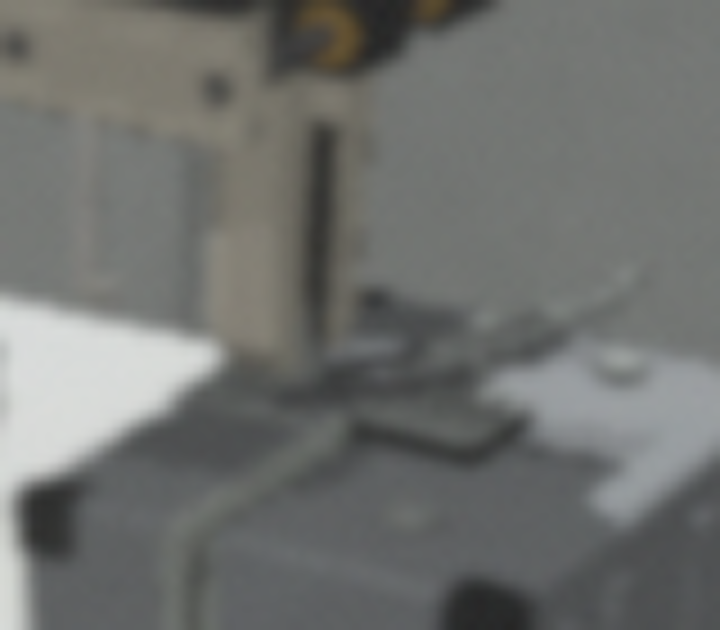

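Call:
play_rows(series=[{"dx": 0,"dy": 0.2,"dz": 0,"rx": 0,"ry": 0,"rz": 0,"hand": 255},{"dx": 0,"dy": 0.2,"dz": 0,"rx": 0,"ry": 0,"rz": 0,"hand": 255}])

```text
time_s: 6.25
eef_pos: [531.3, -221.2, 101.5]
tool_rot: [3.139, -0.118, 0.0]
contact_force: [-0.1, -2.8, 0.1]
gripper_width: 0.151
```

Run:
```python
from h import *
st()
```

```text
t 6.25 case [ 28.   -0.8 101.5] F [-0.1 -2.8  0.1] w 0.151
```

Call:
play_rows(series=[{"dx": 0,"dy": 0.1,"dz": -0.2,"rx": 0,"ry": 0,"rz": 0,"hand": 255},{"dx": 0,"dy": 0.1,"dz": -0.4,"rx": 0,"ry": 0,"rz": 0,"hand": 255},{"dx": 0,"dy": 0.1,"dz": -0.4,"rx": 0,"ry": 0,"rz": 0,"hand": 255}])

```text
time_s: 6.55
eef_pos: [530.2, -221.1, 103.4]
tool_rot: [-3.139, 0.117, 0.005]
contact_force: [3.1, -2.1, -22.4]
gripper_width: 0.145
```

Run:
```python
from h import *
st()
```

```text
t 6.55 case [ 26.9  -0.8 103.4] F [  3.1  -2.1 -22.4] w 0.145
```

Call:
play_rows(series=[{"dx": 0,"dy": 0,"dz": 0,"rx": 0,"ry": 0,"rz": 0,"hand": 170},{"dx": 0,"dy": 0,"dz": 0,"rx": 0,"ry": 0,"rz": 0,"hand": 170},{"dx": 0,"dy": 0,"dz": -0.2,"rx": 0,"ry": 0,"rz": 0,"hand": 170},{"dx": -0.7,"dy": 0,"dz": -0.2,"rx": 0,"ry": 0,"rz": 0,"hand": 170},{"dx": -0.7,"dy": 0,"dz": -0.2,"rx": 0,"ry": 0,"rz": 0,"hand": 170}])

```text
time_s: 7.05
eef_pos: [523.2, -221.3, 107.9]
tool_rot: [3.139, -0.118, -0.0]
contact_force: [-0.1, -1.0, 0.1]
gripper_width: 0.332
```

Run:
```python
from h import *
st(); im=snap('scene','s8.png');st()
cv2.imwrite('pics/s8c.png',crop('s8.png',265,335,110,170,10))
```

```text
t 7.05 case [ 19.9  -1.5 107.9] F [-0.1 -1.   0.1] w 0.332
t 7.1 case [ 20.4  -1.4 107.9] F [1.2 0.8 0.1] w 0.336
```

View pics/s8c.png

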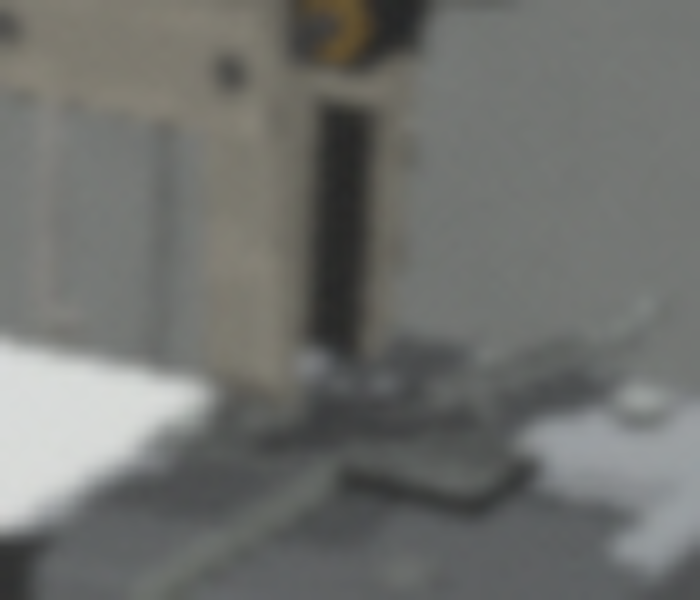

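Call:
play_rows(series=[{"dx": 0,"dy": 0,"dz": 0.4,"rx": 0,"ry": 0,"rz": 0,"hand": 170},{"dx": 0,"dy": 0,"dz": 0.4,"rx": 0,"ry": 0,"rz": 0,"hand": 255},{"dx": 0,"dy": 0,"dz": 0.4,"rx": 0,"ry": 0,"rz": 0,"hand": 255},{"dx": 0,"dy": 0,"dz": 0.4,"rx": 0,"ry": 0,"rz": 0,"hand": 255},{"dx": 0,"dy": 0,"dz": 0.4,"rx": 0,"ry": 0,"rz": 0,"hand": 255}])

```text
time_s: 7.6
eef_pos: [524.3, -220.8, 103.3]
tool_rot: [-3.139, 0.117, 0.0]
contact_force: [0.8, 1.4, -2.2]
gripper_width: 0.126
```

Run:
```python
from h import *
st()
```

```text
t 7.6 case [ 20.9  -0.9 103.3] F [ 0.8  1.4 -2.2] w 0.126
```

Call:
play_rows(series=[{"dx": 0,"dy": 0,"dz": -0.3,"rx": 0,"ry": 0,"rz": 0,"hand": 255},{"dx": 0,"dy": 0,"dz": -0.6,"rx": 0,"ry": 0,"rz": 0,"hand": 255},{"dx": 0,"dy": 0,"dz": -0.8,"rx": 0,"ry": 0,"rz": 0,"hand": 255},{"dx": 0,"dy": 0,"dz": -0.8,"rx": 0,"ry": 0,"rz": 0,"hand": 255}])

```text
time_s: 8.0
eef_pos: [524.1, -221.0, 111.9]
tool_rot: [-3.139, 0.117, 0.0]
contact_force: [-1.2, 1.8, -2.7]
gripper_width: 0.121
```

Run:
```python
from h import *
st(); im=snap('scene','s9.png');im=snap('top','p9.png');st()
cv2.imwrite('pics/s9c.png',crop('s9.png',265,335,110,170,10))
```

```text
t 8.0 case [ 20.7  -1.1 111.9] F [-1.2  1.8 -2.7] w 0.121
t 8.1 case [ 20.7  -1.2 111.6] F [-0.5  1.1 -2.8] w 0.117
```

View pics/s9c.png

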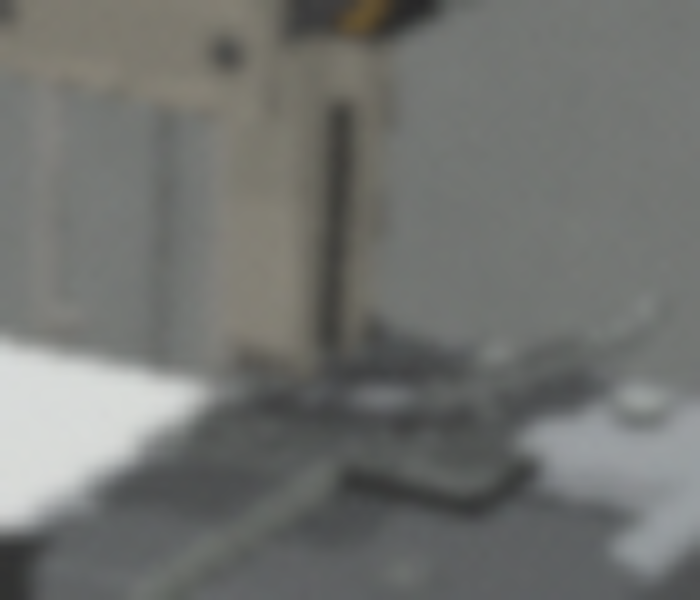

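Call:
play_rows(series=[{"dx": 0,"dy": 0,"dz": -0.4,"rx": 0,"ry": 0,"rz": 0,"hand": 255},{"dx": 0,"dy": 0,"dz": -0.8,"rx": 0,"ry": 0,"rz": 0,"hand": 255},{"dx": 0,"dy": 0,"dz": -1.2,"rx": 0,"ry": 0,"rz": 0,"hand": 255},{"dx": 0,"dy": 0,"dz": -1.4,"rx": 0,"ry": 0,"rz": 0,"hand": 255},{"dx": 0,"dy": 0,"dz": -1.4,"rx": 0,"ry": 0,"rz": 0,"hand": 255}])

```text
time_s: 8.6
eef_pos: [522.4, -220.9, 125.4]
tool_rot: [-3.139, 0.118, 0.005]
contact_force: [-5.0, 2.1, -5.2]
gripper_width: 0.12
```

Run:
```python
from h import *
st(); im=snap('scene','s10.png');im=snap('top','p10.png');st()
cv2.imwrite('pics/s10c.png',crop('s10.png',260,340,100,170,9))
cv2.imwrite('pics/p10c.png',crop('p10.png',340,410,130,215,7))
```

```text
t 8.6 case [ 19.   -1.2 125.4] F [-5.   2.1 -5.2] w 0.12
t 8.7 case [ 19.1  -1.2 125.3] F [-4.6  2.5 -3.9] w 0.115
```

View pics/s10c.png

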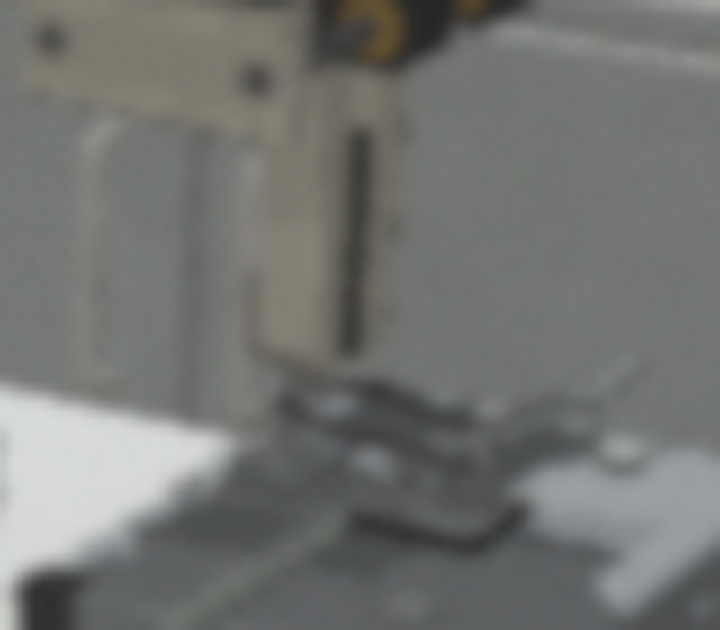

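View pics/p10c.png

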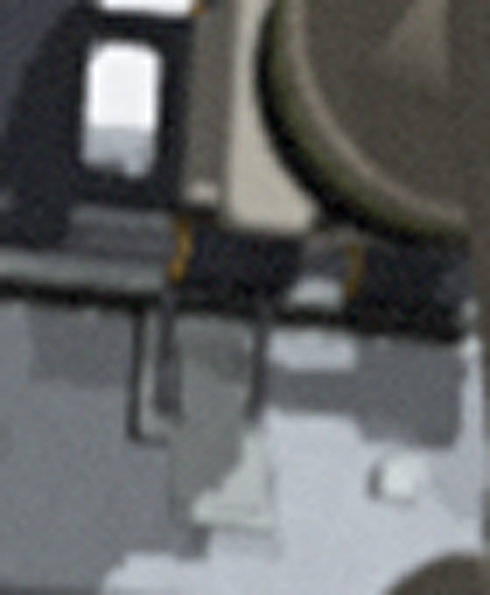

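Run:
```python
from h import *
for x in (19,22,25):
    for z in (134,138,142):
        print(x,z,[(((proj('scene',case2w([[x,y,z]],C0))[0]-[260,100]+.5)*9).round(0)).tolist() for y in (12,-14)])
```

```text
19 134 [[294.0, 441.0], [344.0, 410.0]]
19 138 [[294.0, 427.0], [345.0, 396.0]]
19 142 [[295.0, 412.0], [346.0, 381.0]]
22 134 [[283.0, 439.0], [334.0, 408.0]]
22 138 [[284.0, 424.0], [334.0, 393.0]]
22 142 [[285.0, 409.0], [335.0, 379.0]]
25 134 [[273.0, 436.0], [323.0, 405.0]]
25 138 [[273.0, 421.0], [324.0, 391.0]]
25 142 [[274.0, 406.0], [325.0, 376.0]]
```

Call:
play_rows(series=[{"dx": 0.4,"dy": 0,"dz": 0,"rx": 0,"ry": 0,"rz": 0,"hand": 255},{"dx": 0.8,"dy": 0,"dz": 0,"rx": 0,"ry": 0,"rz": 0,"hand": 255},{"dx": 1.2,"dy": 0,"dz": 0,"rx": 0,"ry": 0,"rz": 0,"hand": 255},{"dx": 1.5,"dy": 0,"dz": 0,"rx": 0,"ry": 0,"rz": 0,"hand": 255},{"dx": 1.5,"dy": 0,"dz": 0,"rx": 0,"ry": 0,"rz": 0,"hand": 255}])

```text
time_s: 9.2
eef_pos: [536.5, -222.0, 125.2]
tool_rot: [-3.138, 0.118, 0.008]
contact_force: [-6.6, 2.6, 0.7]
gripper_width: 0.118
```

Run:
```python
from h import *
st(); im=snap('scene','s11.png');im=snap('top','p11.png');st()
cv2.imwrite('pics/s11c.png',crop('s11.png',260,340,100,170,9))
cv2.imwrite('pics/p11c.png',crop('p11.png',340,410,130,215,7))
```

```text
t 9.2 case [ 33.2  -1.2 125.2] F [-6.6  2.6  0.7] w 0.118
t 9.3 case [ 33.5  -1.2 125.4] F [-6.7  1.9  1.5] w 0.12
```

View pics/s11c.png

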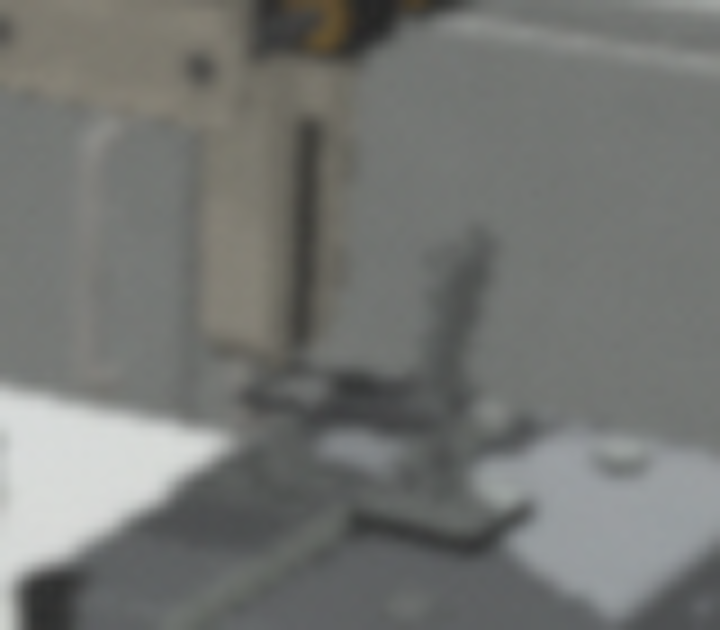

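View pics/p11c.png

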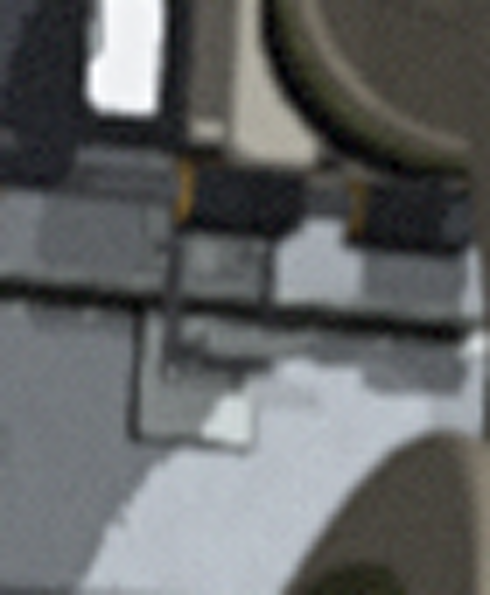

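Call:
play_rows(series=[{"dx": 0.3,"dy": 0,"dz": 0,"rx": 0,"ry": 0,"rz": 0,"hand": 255},{"dx": 0.6,"dy": 0,"dz": 0,"rx": 0,"ry": 0,"rz": 0,"hand": 255},{"dx": 0.6,"dy": 0,"dz": 0,"rx": 0,"ry": 0,"rz": 0,"hand": 255}])

```text
time_s: 9.6
eef_pos: [543.2, -222.5, 125.4]
tool_rot: [-3.139, 0.118, 0.006]
contact_force: [-5.8, 2.0, 0.7]
gripper_width: 0.119
```

Run:
```python
from h import *
st(); im=snap('scene','s12.png')
cv2.imwrite('pics/s12c.png',crop('s12.png',260,340,100,170,9))
for x in (34,37,40):
    for z in (134,138,142):
        print(x,z,[(((proj('scene',case2w([[x,y,z]],C0))[0]-[260,100]+.5)*9).round(0)).tolist() for y in (12,-14)])
```

```text
t 9.6 case [ 39.9  -1.2 125.4] F [-5.8  2.   0.7] w 0.119
34 134 [[242.0, 429.0], [293.0, 398.0]]
34 138 [[242.0, 414.0], [294.0, 383.0]]
34 142 [[243.0, 399.0], [294.0, 369.0]]
37 134 [[231.0, 426.0], [283.0, 396.0]]
37 138 [[232.0, 411.0], [283.0, 381.0]]
37 142 [[233.0, 396.0], [284.0, 366.0]]
40 134 [[221.0, 424.0], [273.0, 393.0]]
40 138 [[222.0, 409.0], [273.0, 379.0]]
40 142 [[222.0, 394.0], [274.0, 364.0]]
```

View pics/s12c.png

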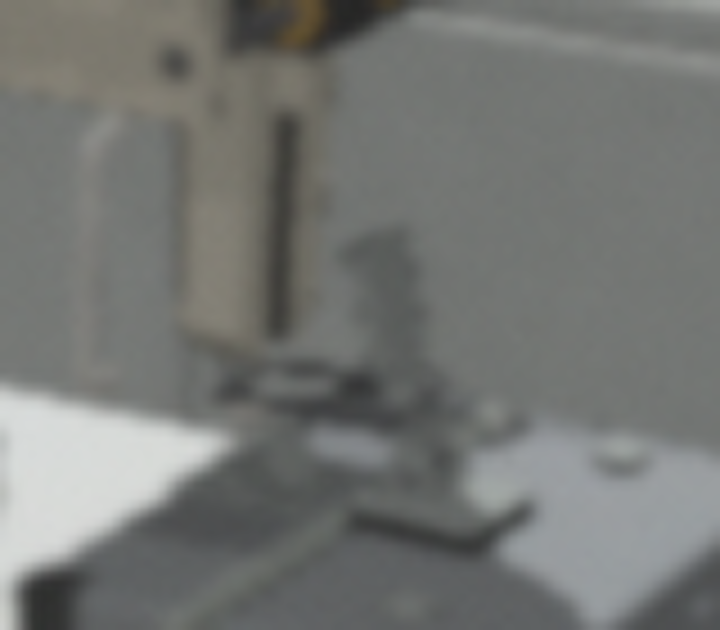

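Call:
play_rows(series=[{"dx": 0.1,"dy": 0,"dz": 0.4,"rx": 0,"ry": 0,"rz": 0,"hand": 255},{"dx": 0.2,"dy": 0,"dz": 0.8,"rx": 0,"ry": 0,"rz": 0,"hand": 255},{"dx": 0.3,"dy": 0,"dz": 1.2,"rx": 0,"ry": 0,"rz": 0,"hand": 255},{"dx": 0.3,"dy": 0,"dz": 1.2,"rx": 0,"ry": 0,"rz": 0,"hand": 255}])

```text
time_s: 10.05
eef_pos: [547.1, -222.9, 113.5]
tool_rot: [-3.139, 0.118, 0.003]
contact_force: [-4.0, 2.0, 2.5]
gripper_width: 0.122
```

Run:
```python
from h import *
st(); im=snap('scene','s13.png');st()
cv2.imwrite('pics/s13c.png',crop('s13.png',260,340,100,170,9))
```

```text
t 10.05 case [ 43.8  -1.3 113.5] F [-4.   2.   2.5] w 0.122
t 10.1 case [ 43.8  -1.3 113.7] F [-4.4  3.9  1.8] w 0.119
```

View pics/s13c.png

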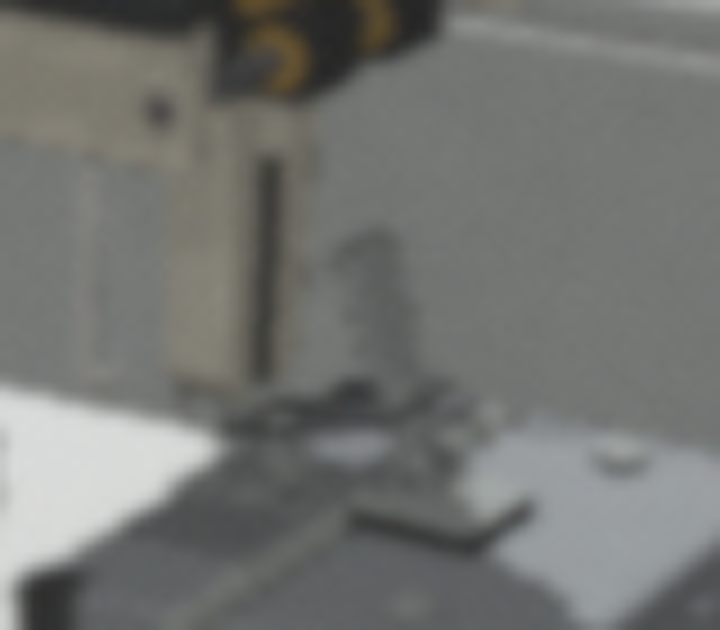

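Call:
play_rows(series=[{"dx": 0.1,"dy": 0,"dz": 0.4,"rx": 0,"ry": 0,"rz": 0,"hand": 255},{"dx": 0.1,"dy": 0,"dz": 0.8,"rx": 0,"ry": 0,"rz": 0,"hand": 255},{"dx": 0.1,"dy": 0,"dz": 0.8,"rx": 0,"ry": 0,"rz": 0,"hand": 255}])

```text
time_s: 10.4
eef_pos: [548.5, -223.0, 105.7]
tool_rot: [-3.139, 0.118, 0.002]
contact_force: [-4.3, 2.6, 2.2]
gripper_width: 0.119
```

Run:
```python
from h import *
st(); im=snap('scene','s14.png')
cv2.imwrite('pics/s14c.png',crop('s14.png',260,340,100,170,9))
for x in (31,34,37,40):
    for z in (118,122,126):
        print(x,z,[(((proj('scene',case2w([[x,y,z]],C0))[0]-[260,100]+.5)*9).round(0)).tolist() for y in (12,-14)])
```

```text
t 10.4 case [ 45.3  -1.3 105.7] F [-4.3  2.6  2.2] w 0.119
31 118 [[249.0, 490.0], [300.0, 459.0]]
31 122 [[250.0, 475.0], [301.0, 444.0]]
31 126 [[251.0, 461.0], [301.0, 430.0]]
34 118 [[239.0, 488.0], [290.0, 456.0]]
34 122 [[240.0, 473.0], [291.0, 442.0]]
34 126 [[240.0, 458.0], [291.0, 427.0]]
37 118 [[229.0, 485.0], [280.0, 454.0]]
37 122 [[230.0, 470.0], [281.0, 439.0]]
37 126 [[230.0, 456.0], [281.0, 425.0]]
40 118 [[219.0, 482.0], [270.0, 451.0]]
40 122 [[219.0, 468.0], [270.0, 437.0]]
40 126 [[220.0, 453.0], [271.0, 422.0]]
```

View pics/s14c.png

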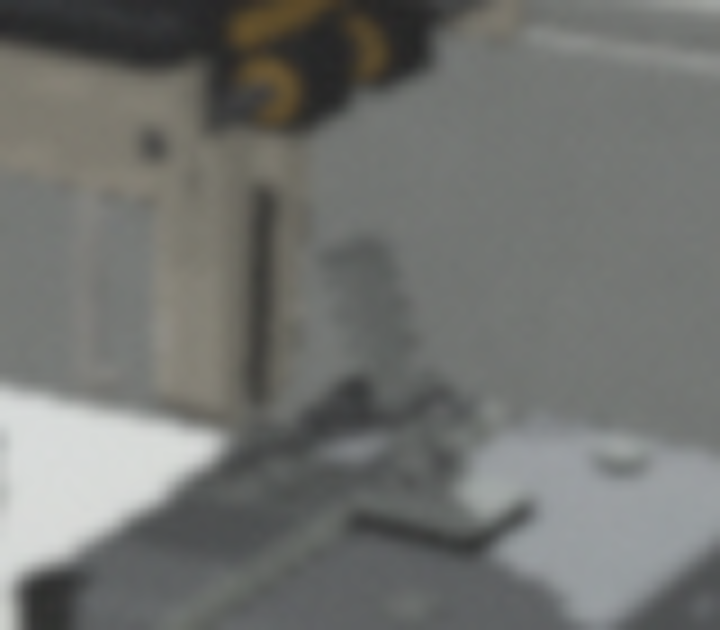

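Call:
play_rows(series=[{"dx": 0,"dy": 0,"dz": 0.3,"rx": 0,"ry": 0,"rz": 0,"hand": 255},{"dx": 0,"dy": 0,"dz": 0.5,"rx": 0,"ry": 0,"rz": 0,"hand": 255},{"dx": 0,"dy": 0,"dz": 0.5,"rx": 0,"ry": 0,"rz": 0,"hand": 255}])

```text
time_s: 10.75
eef_pos: [548.9, -223.0, 101.0]
tool_rot: [-3.139, 0.118, 0.001]
contact_force: [-4.0, 4.1, 2.9]
gripper_width: 0.124
```

Run:
```python
from h import *
st(); im=snap('scene','s15.png')
cv2.imwrite('pics/s15c.png',crop('s15.png',260,340,100,170,9))
```

```text
t 10.75 case [ 45.6  -1.3 101. ] F [-4.   4.1  2.9] w 0.124
```

View pics/s15c.png

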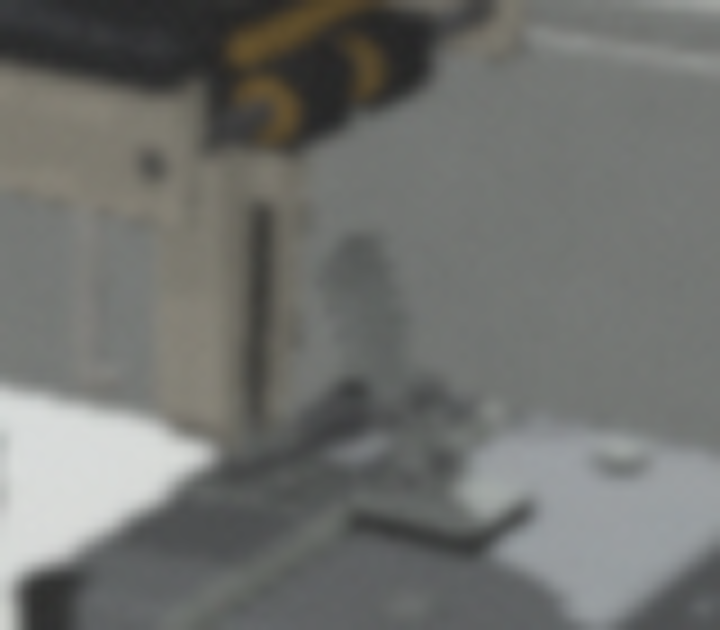

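Call:
play_rows(series=[{"dx": 0,"dy": 0,"dz": 0.2,"rx": 0,"ry": 0,"rz": 0,"hand": 255},{"dx": -0.1,"dy": 0,"dz": 0.3,"rx": 0,"ry": 0,"rz": 0,"hand": 255},{"dx": -0.3,"dy": 0,"dz": 0.3,"rx": 0,"ry": 0,"rz": 0,"hand": 255},{"dx": -0.3,"dy": 0,"dz": 0.3,"rx": 0,"ry": 0,"rz": 0,"hand": 255}])

```text
time_s: 11.2
eef_pos: [549.9, -223.1, 99.8]
tool_rot: [3.138, -0.116, 0.011]
contact_force: [1.6, 3.7, 10.7]
gripper_width: 0.121
```

Run:
```python
from h import *
st()
```

```text
t 11.2 case [46.6 -1.3 99.8] F [ 1.6  3.7 10.7] w 0.121
```

Run:
```python
from h import *
im=snap('scene','s16.png');st();im=snap('top','p16.png');st(); s=get_state(); print(s['q'].round(4),s['torque'].round(2),s['tool_rot'].round(4),s['joint_velocities'].round(3))
cv2.imwrite('pics/s16c.png',crop('s16.png',260,340,100,170,9))
cv2.imwrite('pics/p16c.png',crop('p16.png',340,410,130,215,7))
```

```text
t 11.25 case [46.6 -1.4 99.8] F [ 1.1  3.  11.4] w 0.125
t 11.3 case [46.6 -1.4 99.8] F [ 2.5  4.2 12.2] w 0.122
[ 0.2212  0.5607  0.1012  1.9997 -0.0998  0.5786 -1.2547] [ 0.92 -0.26  0.04] [ 3.1382 -0.1165  0.0112] [-0.     0.001  0.001 -0.002 -0.001  0.002 -0.002]
```

View pics/s16c.png

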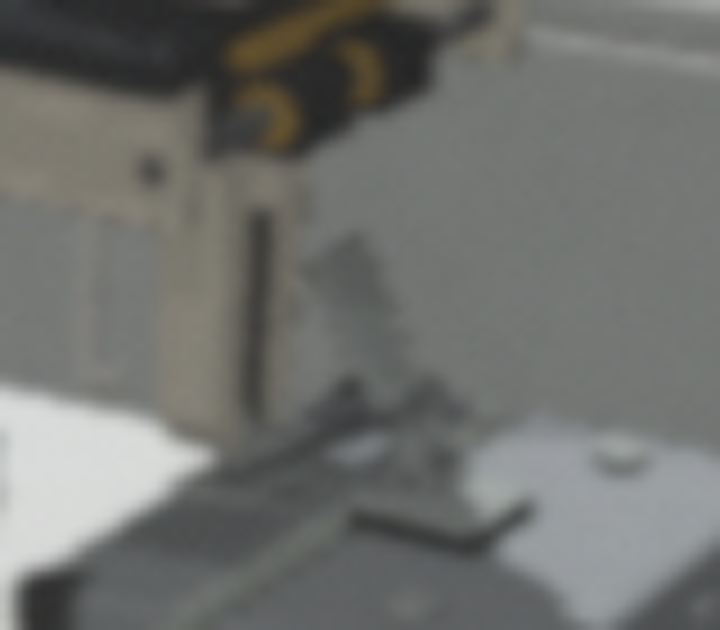

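View pics/p16c.png

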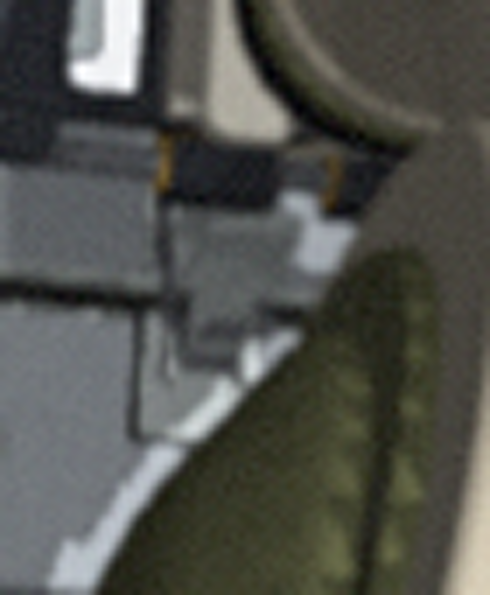

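Call:
play_rows(series=[{"dx": -0.2,"dy": 0,"dz": -0.2,"rx": 0,"ry": 0,"rz": 0,"hand": 255},{"dx": -0.4,"dy": 0,"dz": -0.2,"rx": 0,"ry": 0,"rz": 0,"hand": 255},{"dx": -0.5,"dy": 0,"dz": -0.2,"rx": 0,"ry": 0,"rz": 0,"hand": 255},{"dx": -0.5,"dy": 0,"dz": -0.2,"rx": 0,"ry": 0,"rz": 0,"hand": 255}])

```text
time_s: 11.7
eef_pos: [546.1, -222.9, 101.2]
tool_rot: [3.138, -0.116, 0.014]
contact_force: [6.7, 2.4, 0.3]
gripper_width: 0.121
```

Run:
```python
from h import *
st()
im=snap('scene','s17.png')
cv2.imwrite('pics/s17c.png',crop('s17.png',260,340,100,170,9))
```

```text
t 11.7 case [ 42.8  -1.4 101.2] F [6.7 2.4 0.3] w 0.121
```

View pics/s17c.png

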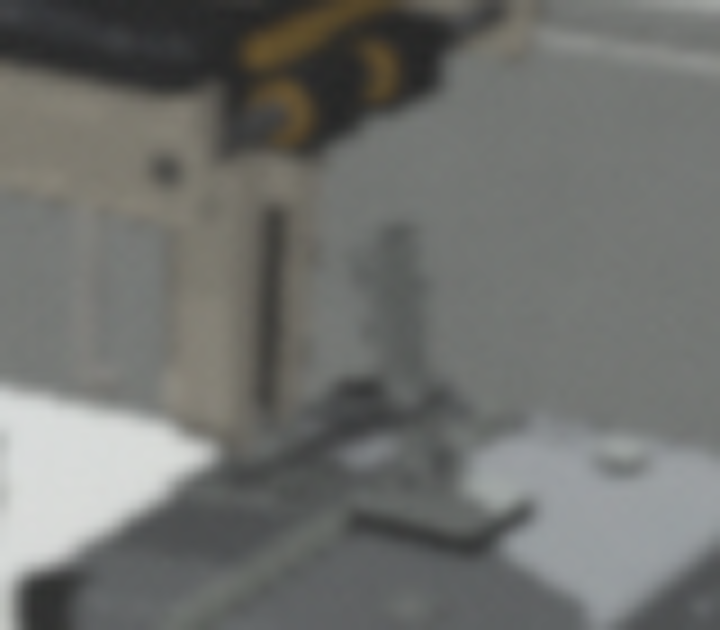

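Call:
play_rows(series=[{"dx": 0,"dy": 0,"dz": 0,"rx": 0,"ry": 0,"rz": 0,"hand": 170},{"dx": 0,"dy": 0,"dz": 0,"rx": 0,"ry": 0,"rz": 0,"hand": 170},{"dx": 0,"dy": 0,"dz": 0,"rx": 0,"ry": 0,"rz": 0,"hand": 170},{"dx": 0,"dy": 0,"dz": -1.5,"rx": 0,"ry": 0,"rz": 0,"hand": 170},{"dx": 0,"dy": 0,"dz": -3.0,"rx": 0,"ry": 0,"rz": 0,"hand": 170}])

```text
time_s: 12.25
eef_pos: [540.7, -222.8, 129.4]
tool_rot: [3.139, -0.118, -0.002]
contact_force: [-0.8, -0.5, 0.0]
gripper_width: 0.338
```

Run:
```python
from h import *
st()
im=snap('scene','s18.png');im=snap('top','p18.png');st()
cv2.imwrite('pics/s18c.png',crop('s18.png',260,340,95,165,9))
cv2.imwrite('pics/p18c.png',crop('p18.png',340,410,130,215,7))
```

```text
t 12.25 case [ 37.4  -1.7 129.4] F [-0.8 -0.5  0. ] w 0.338
t 12.35 case [ 38.8  -2.1 130.9] F [0.8 0.2 0.5] w 0.334
```

View pics/s18c.png

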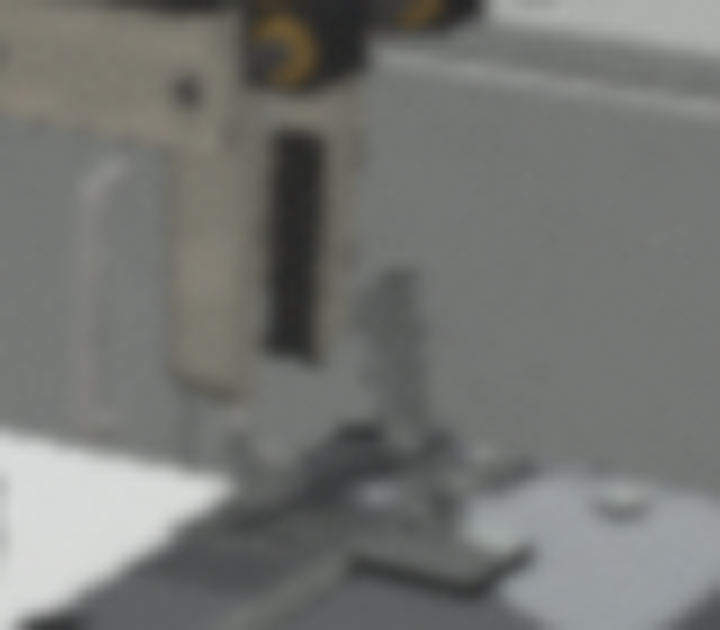

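View pics/p18c.png

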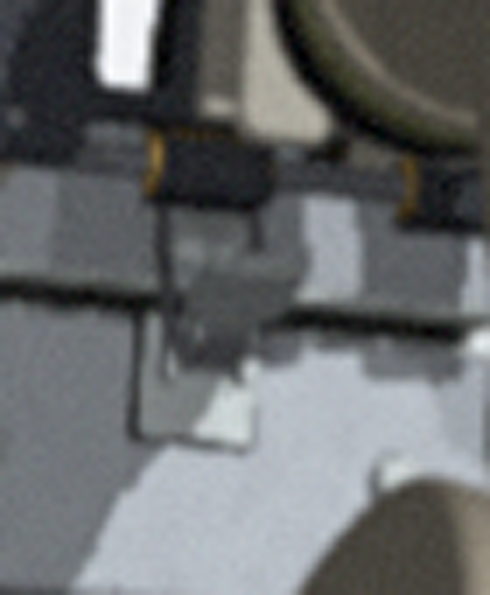

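Run:
```python
from meas import *
meas(C0,1,('loop_bar','loop_tab','keeper_seat'))
st()
```

```text
scene loop_bar [(0.46, 31.4, 5.0, 123.9)]
scene loop_tab [(0.47, 42.4, -0.2, 133.8)]
scene keeper_seat [(0.52, 29.8, 2.0, 119.9)]
top loop_bar [(0.4, 36.9, 4.1, 119.6)]
top loop_tab [(0.38, 40.3, 3.7, 128.7)]
top keeper_seat [(0.42, 29.1, 2.1, 115.7)]
t 12.75 case [ 37.6  -1.3 128.8] F [ 0.1  1.2 -0.1] w 0.334
```

Call:
play_rows(series=[{"dx": 0,"dy": 0,"dz": -1.6,"rx": 0,"ry": 0,"rz": 0,"hand": 255},{"dx": 0,"dy": 0,"dz": -1.6,"rx": 0,"ry": 0,"rz": 0,"hand": 255},{"dx": -0.8,"dy": 0,"dz": -1.6,"rx": 0,"ry": 0,"rz": 0,"hand": 255},{"dx": -1.4,"dy": 0,"dz": -1.6,"rx": 0,"ry": 0,"rz": 0,"hand": 255},{"dx": -1.8,"dy": 0,"dz": -1.6,"rx": 0,"ry": 0,"rz": 0,"hand": 255}])

```text
time_s: 13.25
eef_pos: [521.9, -221.0, 144.9]
tool_rot: [-3.139, 0.118, 0.002]
contact_force: [-0.8, -1.3, -0.3]
gripper_width: 0.007
```

Run:
```python
from h import *
st()
im=snap('scene','s19.png');st()
cv2.imwrite('pics/s19c.png',crop('s19.png',260,340,95,165,9))
```

```text
t 13.25 case [ 18.5  -1.3 144.9] F [-0.8 -1.3 -0.3] w 0.007
t 13.3 case [ 18.2  -1.4 145. ] F [ 0.7  0.  -0.7] w 0.009
```

View pics/s19c.png

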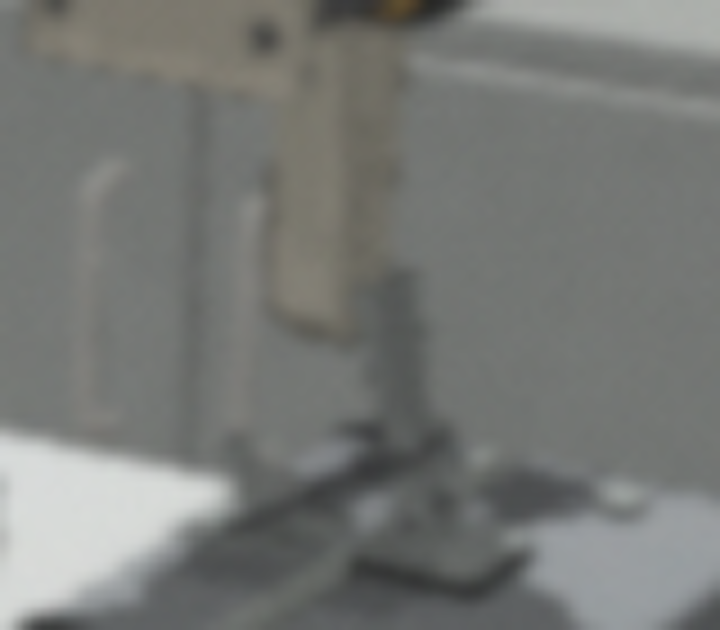

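Call:
play_rows(series=[{"dx": -0.4,"dy": 0,"dz": 0,"rx": 0,"ry": 0,"rz": 0,"hand": 255},{"dx": -0.8,"dy": 0,"dz": 0,"rx": 0,"ry": 0,"rz": 0,"hand": 255},{"dx": -1.2,"dy": 0,"dz": 0,"rx": 0,"ry": 0,"rz": 0,"hand": 255},{"dx": -1.5,"dy": 0,"dz": 0,"rx": 0,"ry": 0,"rz": 0,"hand": 255}])

```text
time_s: 13.7
eef_pos: [508.7, -220.1, 145.7]
tool_rot: [3.139, -0.117, 0.002]
contact_force: [2.1, -0.3, 2.1]
gripper_width: 0.009
```

Run:
```python
from h import *
st()
im=snap('scene','s20.png');st()
cv2.imwrite('pics/s20c.png',crop('s20.png',260,340,95,165,9))
```

```text
t 13.7 case [  5.4  -1.4 145.7] F [ 2.1 -0.3  2.1] w 0.009
t 13.75 case [  4.7  -1.4 145.7] F [2.2 0.5 1.7] w 0.004
```

View pics/s20c.png

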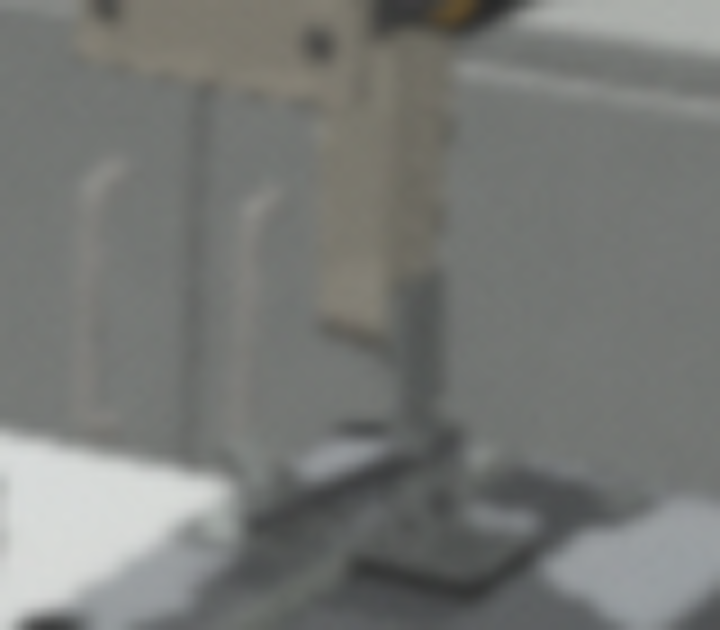

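Call:
play_rows(series=[{"dx": -0.4,"dy": 0,"dz": 0,"rx": 0,"ry": 0,"rz": 0,"hand": 255},{"dx": -0.8,"dy": 0,"dz": 0,"rx": 0,"ry": 0,"rz": 0,"hand": 255},{"dx": -1.2,"dy": 0,"dz": 0,"rx": 0,"ry": 0,"rz": 0,"hand": 255},{"dx": -1.6,"dy": 0,"dz": 0,"rx": 0,"ry": 0,"rz": 0,"hand": 255}])

```text
time_s: 14.15
eef_pos: [493.7, -219.0, 145.7]
tool_rot: [3.139, -0.117, 0.005]
contact_force: [7.9, -1.1, -2.6]
gripper_width: 0.002
```

Run:
```python
from h import *
st()
im=snap('scene','s21.png');st()
cv2.imwrite('pics/s21c.png',crop('s21.png',260,340,95,165,9))
```

```text
t 14.15 case [ -9.8  -1.4 145.7] F [ 7.9 -1.1 -2.6] w 0.002
t 14.2 case [-10.5  -1.5 145.6] F [ 8.2 -0.6 -1.4] w 0.001
```

View pics/s21c.png

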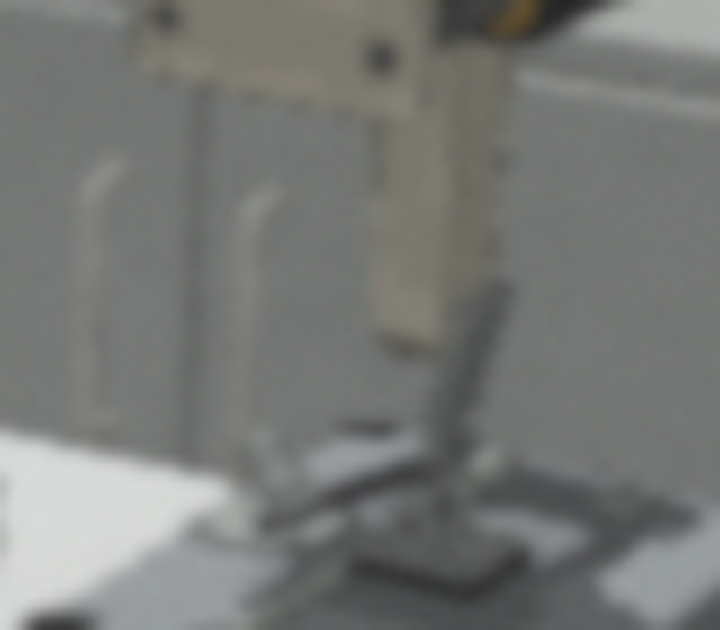

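Call:
play_rows(series=[{"dx": -0.4,"dy": 0,"dz": 0,"rx": 0,"ry": 0,"rz": 0,"hand": 255},{"dx": -0.8,"dy": 0,"dz": 0.1,"rx": 0,"ry": 0,"rz": 0,"hand": 255},{"dx": -1.2,"dy": 0,"dz": 0.2,"rx": 0,"ry": 0,"rz": 0,"hand": 255},{"dx": -1.5,"dy": 0,"dz": 0.3,"rx": 0,"ry": 0,"rz": 0,"hand": 255}])

```text
time_s: 14.6
eef_pos: [479.9, -218.0, 142.9]
tool_rot: [3.138, -0.117, 0.008]
contact_force: [9.1, -0.7, -0.9]
gripper_width: 0.006
```

Run:
```python
from h import *
st()
im=snap('scene','s22.png');st()
cv2.imwrite('pics/s22c.png',crop('s22.png',260,340,95,165,9))
```

```text
t 14.6 case [-23.6  -1.5 142.9] F [ 9.1 -0.7 -0.9] w 0.006
t 14.65 case [-24.2  -1.5 142.8] F [ 7.9 -0.4 -1.1] w 0.003
```

View pics/s22c.png

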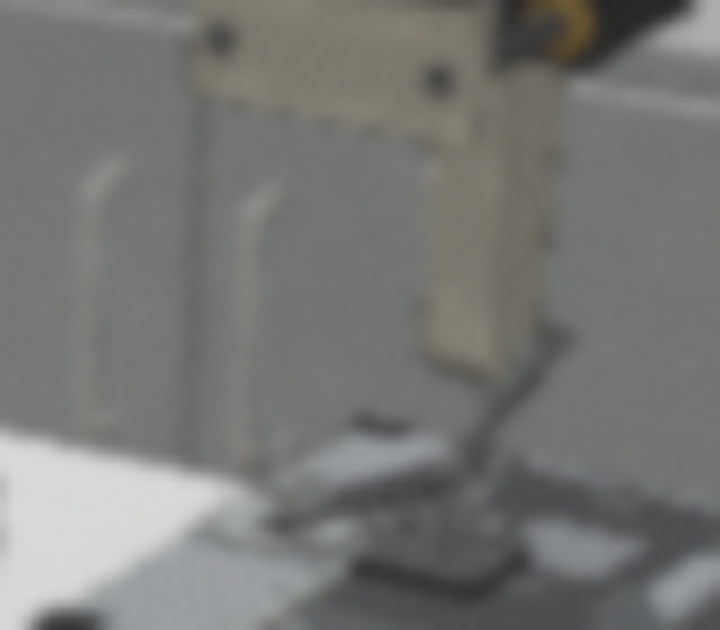

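Call:
play_rows(series=[{"dx": -0.4,"dy": 0,"dz": 0.25,"rx": 0,"ry": 0,"rz": 0,"hand": 255},{"dx": -0.8,"dy": 0,"dz": 0.5,"rx": 0,"ry": 0,"rz": 0,"hand": 255},{"dx": -1.2,"dy": 0,"dz": 0.8,"rx": 0,"ry": 0,"rz": 0,"hand": 255},{"dx": -1.5,"dy": 0,"dz": 1.1,"rx": 0,"ry": 0,"rz": 0,"hand": 255}])

```text
time_s: 15.05
eef_pos: [464.0, -216.9, 131.9]
tool_rot: [3.139, -0.117, 0.005]
contact_force: [4.3, -0.0, 2.7]
gripper_width: 0.003
```

Run:
```python
from h import *
st()
im=snap('scene','s23.png');st()
cv2.imwrite('pics/s23c.png',crop('s23.png',260,340,95,165,9))
```

```text
t 15.05 case [-39.5  -1.6 131.9] F [ 4.3 -0.   2.7] w 0.003
t 15.1 case [-40.6  -1.4 131.3] F [ 4.5 -0.7  1.8] w 0.007
```

View pics/s23c.png

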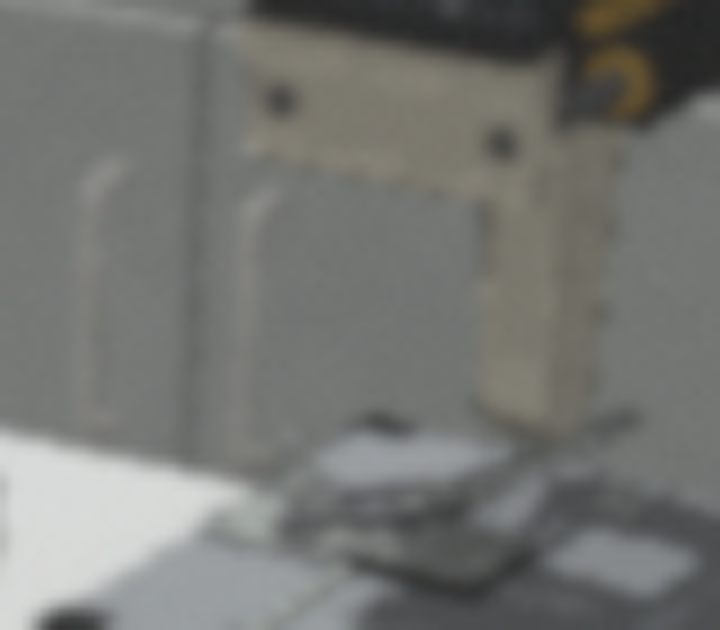

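Call:
play_rows(series=[{"dx": -0.3,"dy": 0,"dz": 0.4,"rx": 0,"ry": 0,"rz": 0,"hand": 255},{"dx": -0.5,"dy": 0,"dz": 0.8,"rx": 0,"ry": 0,"rz": 0,"hand": 255},{"dx": -0.6,"dy": 0,"dz": 1.2,"rx": 0,"ry": 0,"rz": 0,"hand": 255},{"dx": -0.6,"dy": 0,"dz": 1.4,"rx": 0,"ry": 0,"rz": 0,"hand": 255}])

```text
time_s: 15.5
eef_pos: [454.7, -215.9, 116.6]
tool_rot: [-3.139, 0.118, 0.005]
contact_force: [-0.7, -1.0, 1.2]
gripper_width: 0.005
```

Run:
```python
from h import *
st()
im=snap('scene','s24.png');st()
cv2.imwrite('pics/s24c.png',crop('s24.png',260,340,95,165,9))
```

```text
t 15.5 case [-48.8  -1.2 116.6] F [-0.7 -1.   1.2] w 0.005
t 15.55 case [-48.9  -1.2 116.4] F [-0.6 -0.2 -0.7] w 0.002
```

View pics/s24c.png

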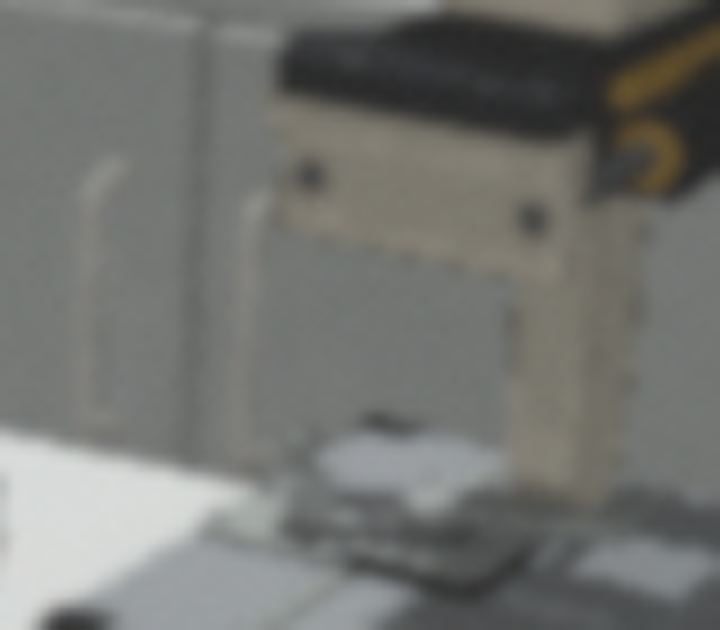

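Call:
play_rows(series=[{"dx": 0,"dy": 0,"dz": 0.15,"rx": 0,"ry": 0,"rz": 0,"hand": 255},{"dx": 0,"dy": 0,"dz": 0.3,"rx": 0,"ry": 0,"rz": 0,"hand": 255},{"dx": 0,"dy": 0,"dz": 0.3,"rx": 0,"ry": 0,"rz": 0,"hand": 255}])

```text
time_s: 15.85
eef_pos: [456.1, -216.0, 114.1]
tool_rot: [-3.139, 0.117, 0.001]
contact_force: [0.1, -0.6, 1.1]
gripper_width: 0.002
```

Call:
play_rows(series=[{"dx": 0,"dy": 0,"dz": 0.1,"rx": 0,"ry": 0,"rz": 0,"hand": 255},{"dx": 0,"dy": 0,"dz": 0.2,"rx": 0,"ry": 0,"rz": 0,"hand": 255},{"dx": 0,"dy": 0,"dz": 0.2,"rx": 0,"ry": 0,"rz": 0,"hand": 255}])

```text
time_s: 16.15
eef_pos: [456.4, -216.1, 112.3]
tool_rot: [3.139, -0.117, -0.0]
contact_force: [0.3, -0.1, 0.9]
gripper_width: 0.008
```

Call:
play_rows(series=[{"dx": 0,"dy": 0,"dz": 0.1,"rx": 0,"ry": 0,"rz": 0,"hand": 255},{"dx": 0,"dy": 0,"dz": 0.2,"rx": 0,"ry": 0,"rz": 0,"hand": 255},{"dx": 0,"dy": 0,"dz": 0.2,"rx": 0,"ry": 0,"rz": 0,"hand": 255}])

```text
time_s: 16.45
eef_pos: [456.5, -216.1, 110.5]
tool_rot: [3.139, -0.117, 0.0]
contact_force: [-0.1, -0.0, 1.3]
gripper_width: 0.008
```

Run:
```python
from h import *
st()
im=snap('scene','s25.png');im=snap('top','p25.png');st()
cv2.imwrite('pics/s25c.png',crop('s25.png',260,340,95,165,9))
cv2.imwrite('pics/p25c.png',crop('p25.png',340,410,130,215,7))
```

```text
t 16.45 case [-47.   -1.4 110.5] F [-0.1 -0.   1.3] w 0.008
t 16.55 case [-47.   -1.4 110.5] F [ 1.1 -0.3  1.4] w 0.005
```

View pics/s25c.png

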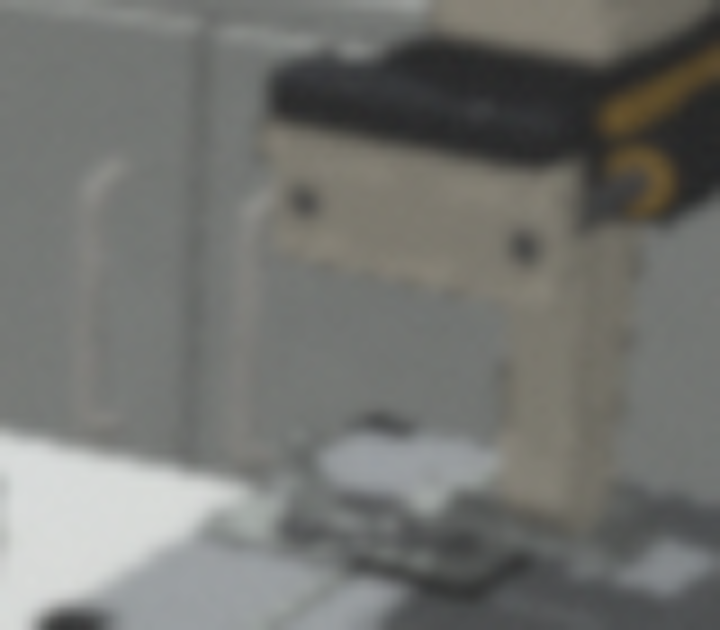

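View pics/p25c.png

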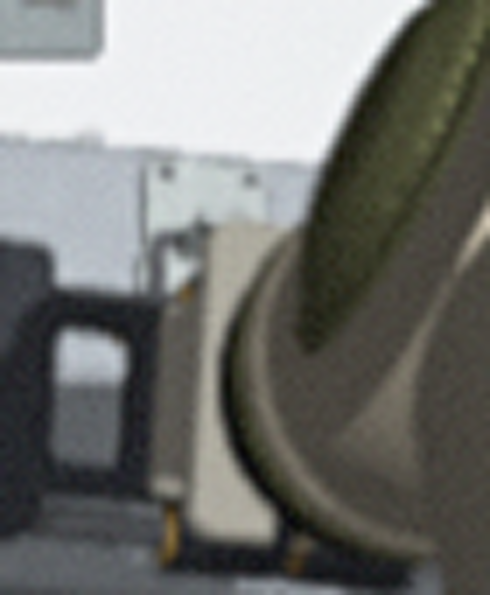

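Call:
play_rows(series=[{"dx": 0,"dy": 0,"dz": 0.1,"rx": 0,"ry": 0,"rz": 0,"hand": 255},{"dx": 0,"dy": 0,"dz": 0.2,"rx": 0,"ry": 0,"rz": 0,"hand": 255},{"dx": 0,"dy": 0,"dz": 0.2,"rx": 0,"ry": 0,"rz": 0,"hand": 255}])

```text
time_s: 16.85
eef_pos: [456.5, -216.2, 109.7]
tool_rot: [3.139, -0.118, 0.001]
contact_force: [-4.6, 1.9, 20.7]
gripper_width: 0.005
```

Call:
play_rows(series=[{"dx": 0,"dy": 0,"dz": 0,"rx": 0,"ry": 0,"rz": 0,"hand": 255},{"dx": 0,"dy": 0,"dz": -1.5,"rx": 0,"ry": 0,"rz": 0,"hand": 255},{"dx": 0,"dy": 0,"dz": -4,"rx": 0,"ry": 0,"rz": 0,"hand": 255},{"dx": 0,"dy": 0,"dz": -8,"rx": 0,"ry": 0,"rz": 0,"hand": 255},{"dx": 0,"dy": 0,"dz": -10,"rx": 0,"ry": 0,"rz": 0,"hand": 255}])

```text
time_s: 17.35
eef_pos: [457.1, -216.5, 210.8]
tool_rot: [3.139, -0.118, 0.003]
contact_force: [0.6, 0.0, -0.3]
gripper_width: 0.002
```

Call:
play_rows(series=[{"dx": 0,"dy": 5,"dz": 0,"rx": 0,"ry": 0,"rz": 0,"hand": 255},{"dx": 0,"dy": 10,"dz": 0,"rx": 0,"ry": 0,"rz": 0,"hand": 255},{"dx": 0,"dy": 15,"dz": 0,"rx": 0,"ry": 0,"rz": 0,"hand": 255},{"dx": 0,"dy": 20,"dz": 0,"rx": 0,"ry": 0,"rz": 0,"hand": 255},{"dx": 0,"dy": 24,"dz": 0,"rx": 0,"ry": 0,"rz": 0,"hand": 255}])

```text
time_s: 17.85
eef_pos: [437.6, -458.5, 208.3]
tool_rot: [3.139, -0.12, -0.0]
contact_force: [-0.3, -0.1, -0.8]
gripper_width: 0.007
```

Run:
```python
from meas import *
st()
im=snap('scene','s26.png');im=snap('top','p26.png')
meas(C0,1,('loop_bar','loop_tab','keeper_seat'))
st()
c=C0
for n,f,b,s in (('top','p26.png',(340,410,140,215),8),('scene','s26.png',(270,340,130,175),11)):
    im=crop(f,*b,s); cv2.imwrite('pics/f_%s.png'%n,im); drawlatch(im,n,(b[0],b[2]),s,c,3.5,0,barfrom(3.5,0,122),(21,122)); drawcase(im,n,(b[0],b[2]),s,c,0.02); cv2.imwrite('pics/fo_%s.png'%n,im)
```

```text
t 17.85 case [ -47.7 -244.4  208.3] F [-0.3 -0.1 -0.8] w 0.007
scene loop_bar [(0.46, 18.2, 6.5, 125.0)]
scene loop_tab [(0.55, 26.8, 1.6, 137.3)]
scene keeper_seat [(0.63, 20.6, 0.6, 121.6)]
top loop_bar [(0.68, 20.5, 0.9, 125.6)]
top loop_tab [(0.66, 23.6, -2.9, 129.6)]
top keeper_seat [(0.65, 20.6, -3.0, 118.3)]
t 18.35 case [ -46.5 -240.1  208.6] F [-0.3  0.3  1. ] w 0.005
```

View pics/f_top.png

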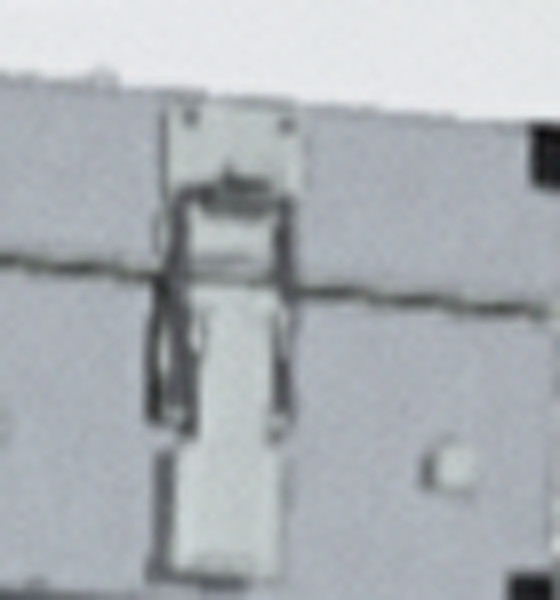

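View pics/f_scene.png

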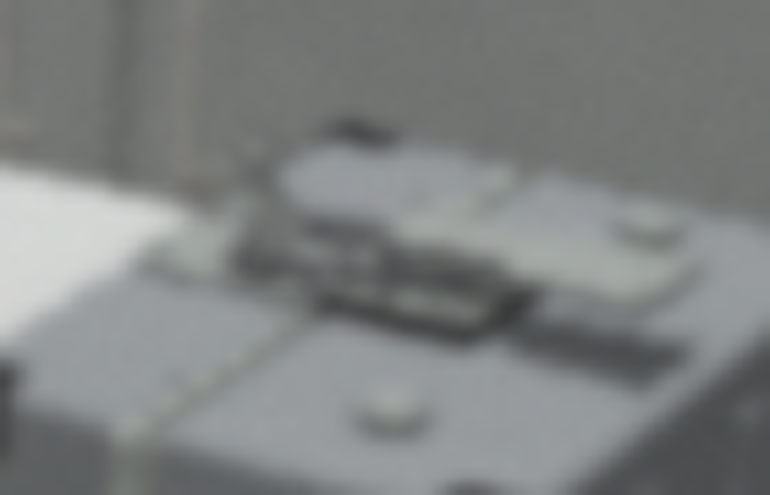

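View pics/fo_scene.png

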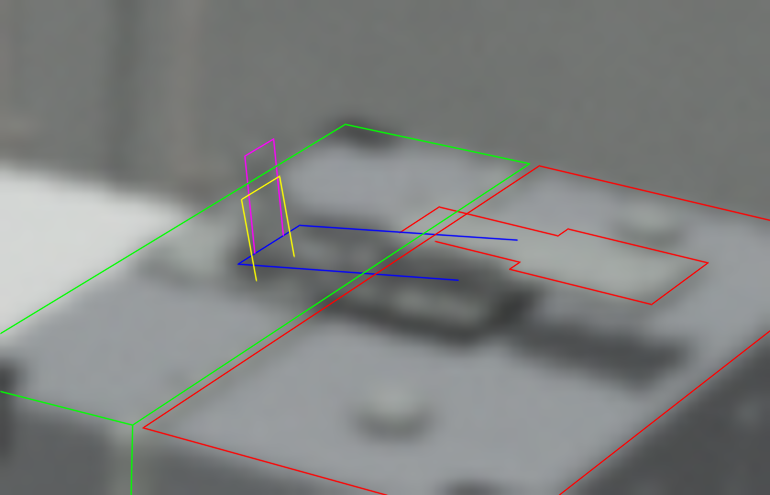

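View pics/fo_top.png

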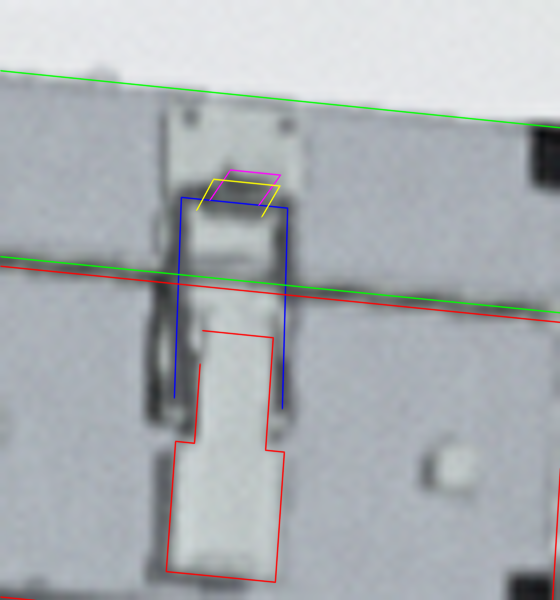

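Call:
play_rows(series=[{"dx": -1.0,"dy": -5,"dz": 0,"rx": 0,"ry": 0,"rz": 0,"hand": 255},{"dx": -1.0,"dy": -12,"dz": 0,"rx": 0,"ry": 0,"rz": 0,"hand": 255},{"dx": -1.0,"dy": -18,"dz": 0,"rx": 0,"ry": 0,"rz": 0,"hand": 255},{"dx": -1.0,"dy": -24,"dz": 3,"rx": 0,"ry": 0,"rz": 0,"hand": 255},{"dx": -1.0,"dy": -24,"dz": 6,"rx": 0,"ry": 0,"rz": 0,"hand": 255}])

```text
time_s: 18.85
eef_pos: [447.7, -221.0, 159.0]
tool_rot: [3.139, -0.113, 0.009]
contact_force: [0.9, 0.4, -0.6]
gripper_width: 0.005
```

Call:
play_rows(series=[{"dx": 0,"dy": 0,"dz": 1,"rx": 0,"ry": 0,"rz": 0,"hand": 255},{"dx": 0,"dy": 0,"dz": 2.5,"rx": 0,"ry": 0,"rz": 0,"hand": 255},{"dx": 0,"dy": 0,"dz": 3.3,"rx": 0,"ry": 0,"rz": 0,"hand": 255},{"dx": 0,"dy": 0,"dz": 3.3,"rx": 0,"ry": 0,"rz": 0,"hand": 255}])

```text
time_s: 19.25
eef_pos: [445.4, -224.0, 123.4]
tool_rot: [-3.139, 0.118, 0.002]
contact_force: [-0.4, 0.3, -1.2]
gripper_width: 0.002
```

```bash
python3 -c "
from h import *
st()"
```

```text
t 19.25 case [-57.5 -10.1 123.4] F [-0.4  0.3 -1.2] w 0.002
```

Call:
play_rows(series=[{"dx": 0,"dy": -0.7,"dz": 0.4,"rx": 0,"ry": 0,"rz": 0,"hand": 255},{"dx": 0,"dy": -0.7,"dz": 0.8,"rx": 0,"ry": 0,"rz": 0,"hand": 255},{"dx": 0,"dy": -0.7,"dz": 1.0,"rx": 0,"ry": 0,"rz": 0,"hand": 255},{"dx": 0,"dy": -0.7,"dz": 1.0,"rx": 0,"ry": 0,"rz": 0,"hand": 255}])

```text
time_s: 19.65
eef_pos: [446.3, -216.9, 114.0]
tool_rot: [3.139, -0.117, -0.0]
contact_force: [0.9, -0.6, 0.2]
gripper_width: 0.003
```

Call:
play_rows(series=[{"dx": 0,"dy": 0,"dz": 0.1,"rx": 0,"ry": 0,"rz": 0,"hand": 255},{"dx": 0,"dy": 0,"dz": 0.1,"rx": 0,"ry": 0,"rz": 0,"hand": 255},{"dx": 0,"dy": 0,"dz": 0.1,"rx": 0,"ry": 0,"rz": 0,"hand": 255}])

```text
time_s: 19.95
eef_pos: [446.4, -216.9, 113.1]
tool_rot: [3.139, -0.118, 0.0]
contact_force: [-0.7, 0.5, -0.8]
gripper_width: 0.004
```

Call:
play_rows(series=[{"dx": 0,"dy": 0,"dz": 0.1,"rx": 0,"ry": 0,"rz": 0,"hand": 255},{"dx": 0,"dy": 0,"dz": 0.2,"rx": 0,"ry": 0,"rz": 0,"hand": 255},{"dx": 0,"dy": 0,"dz": 0.2,"rx": 0,"ry": 0,"rz": 0,"hand": 255}])

```text
time_s: 20.25
eef_pos: [446.3, -216.8, 110.9]
tool_rot: [-3.139, 0.117, 0.0]
contact_force: [0.5, -0.1, 1.0]
gripper_width: 0.004
```

Call:
play_rows(series=[{"dx": 0,"dy": 0,"dz": 0.1,"rx": 0,"ry": 0,"rz": 0,"hand": 255},{"dx": 0,"dy": 0,"dz": 0.1,"rx": 0,"ry": 0,"rz": 0,"hand": 255}])

```text
time_s: 20.45
eef_pos: [446.4, -216.9, 110.2]
tool_rot: [3.139, -0.118, 0.0]
contact_force: [-0.2, -0.6, 5.4]
gripper_width: 0.004
```

Call:
play_rows(series=[{"dx": 0,"dy": 0,"dz": 0.1,"rx": 0,"ry": 0,"rz": 0,"hand": 255},{"dx": 0,"dy": 0,"dz": 0.1,"rx": 0,"ry": 0,"rz": 0,"hand": 255}])

```text
time_s: 20.65
eef_pos: [446.3, -216.9, 109.7]
tool_rot: [3.139, -0.118, 0.001]
contact_force: [-3.3, 0.6, 12.8]
gripper_width: 0.003
```

Call:
play_rows(series=[{"dx": 0,"dy": 0,"dz": -1.5,"rx": 0,"ry": 0,"rz": 0,"hand": 255},{"dx": 0,"dy": 0,"dz": -5,"rx": 0,"ry": 0,"rz": 0,"hand": 255},{"dx": 0,"dy": 0,"dz": -8,"rx": 0,"ry": 0,"rz": 0,"hand": 255},{"dx": 0,"dy": 4,"dz": -10,"rx": 0,"ry": 0,"rz": 0,"hand": 255},{"dx": 0,"dy": 9,"dz": -10,"rx": 0,"ry": 0,"rz": 0,"hand": 255}])

```text
time_s: 21.15
eef_pos: [441.7, -306.4, 212.1]
tool_rot: [3.138, -0.11, 0.008]
contact_force: [1.8, 0.0, -0.4]
gripper_width: 0.01
```

Call:
play_rows(series=[{"dx": 0,"dy": 5,"dz": 0,"rx": 0,"ry": 0,"rz": 0,"hand": 255},{"dx": 0,"dy": 10,"dz": 0,"rx": 0,"ry": 0,"rz": 0,"hand": 255},{"dx": 0,"dy": 14,"dz": 0,"rx": 0,"ry": 0,"rz": 0,"hand": 255},{"dx": 0,"dy": 14,"dz": 0,"rx": 0,"ry": 0,"rz": 0,"hand": 255},{"dx": 0,"dy": 14,"dz": 0,"rx": 0,"ry": 0,"rz": 0,"hand": 255}])

```text
time_s: 21.65
eef_pos: [428.5, -446.7, 208.5]
tool_rot: [-3.139, 0.12, 0.001]
contact_force: [0.1, -0.1, 0.4]
gripper_width: 0.007
```

Run:
```python
from meas import *
st()
im=snap('scene','s27.png');im=snap('top','p27.png')
meas(C0,1,('loop_bar','keeper_seat'))
for q in ('film_can','whetstone','gem_box'):
    for n in ('top','scene'):
        for x in landmark_of(n,q)[:1]: print(q,n,toworld(n,x['at']).round(0))
cv2.imwrite('pics/f27.png',np.hstack([crop('p27.png',345,405,140,215,6),crop('s27.png',270,340,115,190,6)]))
st()
```

```text
t 21.65 case [ -57.7 -233.4  208.5] F [ 0.1 -0.1  0.4] w 0.007
scene loop_bar [(0.43, 20.8, 4.4, 127.5)]
scene keeper_seat [(0.39, 21.7, 3.4, 122.1)]
top loop_bar [(0.49, 23.5, 0.4, 122.0)]
top keeper_seat [(0.78, 22.9, 0.5, 116.6)]
film_can top [448.  85.  -1.]
film_can scene [450.  83.   2.]
whetstone top [503. 200.  -1.]
whetstone scene [505. 197.   0.]
gem_box top [425. 144.  -4.]
gem_box scene [432. 149.   2.]
t 22.35 case [ -57.  -232.8  209.1] F [-0.2 -0.2  0.5] w 0.007
```

View pics/f27.png

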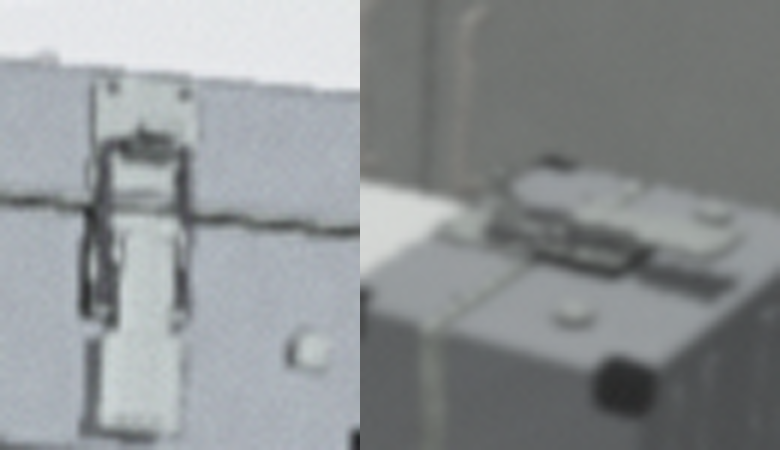

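```bash
python3 -c "
from bench import *
print(finish_job())"
```

```text
the job is handed in; nothing more can be done
None
```

The case is latched: I hooked the wire loop over the keeper's tongue and pressed the lever onto its stop. The job was handed in at about 22 s of the 58 s allowed, and no verdict was reported.

**How it went:** I pinched the loop's tab, lifted the bar over the tongue, set it down behind and let go. Then I swept the lever over with the closed fingers and pressed it down.

**Last checks:**
- **Lever:** firm contact came at the same reported height, about 110 mm, at two points along the lever, so it lies flat. The highest force I read while pressing it was about 21 N.
- **Lid and loop:** the pictures show the lid drawn in. The networks put the bar within about 1 mm of the seat lengthwise (about 21 to 23 mm from the parting line).
- **Bystanders:** all three were found within about 5 mm of their first readings, which is the networks' own error. The robot was clear of everything.

**What disagreed or went wrong:**
- **Tool height:** both cameras showed the fingertips about 35 mm higher than the reported tool position implied. I set heights by the pictures and by contact.
- **Bar height:** the networks put the bar about 5 mm above the seat. That is under the 7 mm limit, but it is about their 4 mm accuracy, so the margin is not certain.
- **First grasp:** it appears to have caught the tongue instead of the tab. A small test lift met about 22 N, so I opened the fingers and took the tab further back.

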